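# Turn the forming stake end for end in the vise and wind it tight with the folding crank

## Task

The forming stake lies slack in the bench vise with its wedge nose out. Take it out, turn it end for end and lay it back flat on the vise bed, round nose sticking out towards you and wedge end pushed fully home against the work stop, without dropping it, and clamp it there: swing the folded crank handle out until it latches before you turn the wheel, wind the wheel clockwise until it is tight and will go no further, and leave the handle latched out. Leave the other things on the bench where they are.

Things in the scene. Friction and masses are not known exactly. Their poses are not given: they have to be found in the camera images.
- vise: grey cast machine vise bolted to the bench. Origin: centre of its round base (156 mm across) at bench height. x: along the jaws, away from the robot; y: along the screw, from handwheel to fixed jaw. Bed top z = 105 mm, x -50 to 50. Jaws x -50 to 50, tops z = 151, open above and at both ends. Fixed jaw face y = +12, slack moving jaw face about y = -11.4, so the stake has some 5 mm of play.
- moving_jaw: the moving jaw (100 mm wide, steel plate); the wheel drives it 6 mm towards the fixed jaw (+y of the vise) per turn. Origin: that of the vise, shifted by its travel. It has a little spring give and presses with 30 to 65 N when wound tight.
- stop_face (a point): middle of the near face of the dark work stop, a steel plate 22 mm high at the far end of the jaw gap (vise x = +50.5 mm, z 111 to 133 mm). The inner end of the stake butts on it, facing it along the vise's x.
- stake: double-ended steel forming stake, 160 long, 18 wide, 26 high (mm), 0.4 to 0.55 kg. Origin: middle of its underside; x from the wedge nose (last 25 mm, 4 mm edge, blue band) to the round nose (9 mm radius, yellow band), z up. Straight for x -55 to 71. At the start it lies on the bed, wedge out towards the robot, 62 to 72 mm out of the jaws. Home and reversed, 60 mm stick out.
- round_tip (a point): end of the stake's round nose, at half height (stake x = +80 mm)
- wedge_tip (a point): edge of the stake's wedge nose, at half height (stake x = -80 mm)
- wheel (a joint): angle (rad) of the aluminium disc handwheel, 120 mm across, axis level along the vise's y; grows clockwise as one faces it, tightening. At angle q the crank's pivot lies 46 mm from the axis towards (-sin q, -cos q) in the vise's (x, z): at 0 straight below. Starts at -0.1 to 0.5. The jaw meets the stake near 5.7; firm stop at 6.9, when tight. Drag: about 6 N at the handle.
- wheel_axis (a point): centre of the wheel's front face, on its axis: (0, -113, 80) mm in the vise frame; the face looks along the vise's -y
- crank (a joint): angle (rad) of the folding crank handle: 0 folded flat across the wheel's front, 1.57 swung out square to it. The hinge pin is level when the wheel is at 0 (parallel to the vise's x) and turns with the wheel. The hinge stays where it is left. From about 1.0 it pushes against a spring catch (up to 8 N at the handle's end), which snaps in near 1.5 and then locks it out, with 0.1 of play.
- crank_pivot (a point): hinge pin of the handle on the wheel's lug: 46 mm from the axis, 20 mm in front of the wheel's face
- crank_end (a point): point on the handle's axis 75 mm from the pin, on its red grip (22 mm thick, from 24 to 92 mm from the pin, spins freely on the handle). Folded, the handle points from the pin across the axis to the far rim, 20 mm in front of the face (9 mm free behind the grip), ending 14 mm inside the rim; latched, it points straight out from the face.
- bench_mat: black rubber mat fixed on the bench left of the vise, 170 x 250 x 4 mm (its x, y), kept clear for laying things down. Origin: centre of its underside.
- hammer: loose hammer, not to be moved
- wrench: loose wrench, not to be moved
- screwdriver: loose screwdriver, not to be moved
- red_case: loose red plastic case, 75 x 115 x 36 mm, not to be moved
- wood_case: loose wooden case, 70 x 120 x 45 mm, not to be moved
- oil_bottle: loose amber oil bottle, 52 mm across, 150 mm high, not to be moved
- paste_tin: loose round tin, 68 mm across, 55 mm high, not to be moved
Things that resemble listed ones, but are neither listed nor needed, are in the scene too. Of the things shaped like the stake, the steel one is meant.

How it is judged:
By the outcome, as a careful person would: the job done as asked, in the order asked, and still so for the second after the job is handed in, with the robot touching nothing.
It also fails if it takes over 72 s, if anything falls off the work surface, if the arm or the gripper's body presses on something with over 40 N, if the wrist force passes 120 N, or if a joint passes its speed limit or range.

## Robot

A 6-joint arm with a two-finger parallel gripper is mounted at the origin on the work surface. World frame = base frame: x ahead of the robot, y to its left, z up, the work surface at z = 0. Lengths are in m, angles in rad, forces in N, time in s.
With the tool pointing down it reaches from about 0.4 to 0.925 m from the base axis. Payload 12.5 kg.
Tool frame: the origin (TCP) lies midway between the tips of the shut fingers; the grasp point (between the pads) lies 19 mm behind it (grip_depth is the distance from the TCP to the grasp point, in m); z points along the fingers, y is the line along which they close (so a half turn about z gives the same grasp; the last joint's range is limited). The gripper opens to 95 mm and grips with 3 to 60 N. Pads are 20 mm wide; open, the fingers measure 119 mm over their backs; the gripper's body (75 mm by 180 mm) begins 59 mm behind the grasp point.
Start: joints at [-1.262, 0.491, 1.559, -0, 1.092, -0.106], TCP at [0.252, -0.572, 0.215] pointing down, gripper open.
Joint ranges: [-3.1, 3.1], [-0.84, 2.19], [0.05, 2.79], [-1.13, 4.28], [0.06, 2.93], [-2.69, 2.69]. Speed limits (rad/s): [2.22, 2.22, 2.79, 3.14, 3.14, 3.14].

## Interface

Orientations are given as a unit quaternion [x, y, z, w].
In Python, from station import get_obs, snapshot, job_done, grip_depth gives the robot as it stands.
- The arm moves only by the tool servo_tool, never from a script. Its argument "rows" is a list of rows, each a list of 7 numbers: the shift along the tool's x, y, z as a fraction of full scale, then the turn, a rotation vector about the tool's x, y, z as a fraction of full scale, then the closure in counts, from 0 (fully open) to 255 (shut). A call has exactly 5 rows; each row is the pose to reach, as a shift and turn from the pose commanded when the call began, along the tool's axes at that moment, turning the shorter way round; what a row does not reach only later rows make up. Full scale, the value 1, is 0.25 m for a shift and 180 degrees for a turn. A row lasts 1/8 s, in which the tool goes at most 62.5 mm and 10.7 degrees, less where a joint would pass 70% of its speed; a pose out of reach is approached as far as the arm can. A call with a number of a shift or a turn outside -1 to 1 is refused whole. A call with a gripper value outside its range is refused whole. The fingers move at their own pace and stop on an object; "grip_force" is the grip in N (left out, the last holds). Time passes only in rows, so rows that repeat a pose let the fingers close, or fill a call up. It gives the time, the measured TCP pose, the force, the opening and the grip force at its end, in the units of the state.
- get_obs(): the state, without advancing time (a new reading comes with each control period).
- snapshot(name): name is "scene" or "top" or "wrist"; returns a dict with "pixels" (400x640x3 uint8, red, green, blue), "depth" (400x640 float32, m along the optical axis (not along the pixel's ray), 0 where there is no reading), "fovy" (degrees; the focal length in pixels is half the picture's height over the tangent of half this angle, whatever the lens; pixels are square), "cx", "cy" (the principal point, pixels), "rvec" (rotation vector, rad) and "tvec" (3), from world to camera coordinates, as OpenCV has them; the wrist camera has in their place "mount" (4x4, takes a point from camera to tool coordinates, whose origin is the TCP and whose axes are the flange's). Camera axes: x right, y down, z forward; pixel columns grow to the right and rows downward; lengths in m; the calibration is good to about 2 mm. The wrist camera is an equidistant fisheye: a pixel r from the principal point sees the ray r / f radians off the axis. A picture is of the moment at which its call begins: read the wrist's pose just before it.
- job_done(): hands the job in; it is judged then, once.
The state is a dict: "t": time; "q": joint angles; "joint_velocities": joint speeds; "effort": joint torques, N m; "ee_pos": TCP position; "tool_rot": TCP orientation; "ft_force": force on the tool from outside, world axes, zero at the start; "ft_torque": the same for the moment, N m; "grip_width": opening from 0.0 (shut) to 1.0 (fully open); "gripper_force": force on a finger pad.
Only numpy, scipy, OpenCV 4.12 (cv2) and the standard library are available. Lean on these libraries where they do the work, as an engineer would, in place of code of your own. Each camera call takes 0.05 s, during which the arm holds its last target. There are 200 camera calls.

## Working session

There is one attempt and no reset: what is moved stays moved. The work goes in short steps, Python scripts to look and compute and a tool call to move; the robot and the scene stay as the last step left them, time stands still between calls to the robot, and variables do not carry over. Pictures are saved under pics/ and viewed, at most 10 in all, crops included, and the job is handed in when it is done.

Besides the shell and the picture viewer there is one more tool, called after "Emit:" by a JSON object that holds its "name" and its "arguments", one argument or row to a line. servo_tool: Moves the arm, as the interface text tells. Its arguments: {"type":"object","properties":{"rows":{"type":"array","items":{"type":"array","items":{"type":"number"}}},"grip_force":{"type":"number"}},"required":["rows"]}

```bash
ls; mkdir -p pics
cat > h.py <<'E'
import numpy as np, cv2
from scipy.spatial.transform import Rotation as R
from station import get_obs, snapshot, job_done, grip_depth
def save(n,fn,crop=None,sc=1):
    s=snapshot(n); im=s['pixels'][:,:,::-1]
    np.savez(''+fn+'.npz',**s)
    if crop: im=im[crop[1]:crop[3],crop[0]:crop[2]]
    cv2.imwrite('pics/'+fn+'.png',cv2.resize(im,None,fx=sc,fy=sc,interpolation=cv2.INTER_CUBIC)); return s
def cloud(s,obs=None):
    d=s['depth'];h,w=d.shape;f=h/2/np.tan(np.radians(float(s['fovy']))/2)
    u,v=np.meshgrid(np.arange(w),np.arange(h));x=(u-s['cx'])/f;y=(v-s['cy'])/f
    if 'mount' in s:
        r=np.hypot(x,y);k=np.where(r>1e-9,np.tan(np.minimum(r,1.5))/np.maximum(r,1e-9),1);x=x*k;y=y*k
        P=np.stack([x*d,y*d,d],-1);M=s['mount'];P=P@M[:3,:3].T+M[:3,3]
        return P@R.from_quat(obs['tool_rot']).as_matrix().T+obs['ee_pos']
    P=np.stack([x*d,y*d,d],-1);Rm=R.from_rotvec(np.ravel(s['rvec'])).as_matrix()
    return (P-np.ravel(s['tvec']))@Rm
E
python3 - <<'E'
from h import *
o=get_obs();print(o,grip_depth)
a=save('scene','scene0');b=save('top','top0')
for s in(a,b):
    print(s['fovy'],s['cx'],s['cy'],s['rvec'],s['tvec'])
E
```

```text
pics
{'t': 0.0, 'q': array([-1.26160668e+00,  4.91536237e-01,  1.55944180e+00,  2.45929126e-05,
        1.09167717e+00, -1.05589021e-01]), 'joint_velocities': array([ 0.00249919, -0.00041442, -0.00028417,  0.00045212, -0.00072888,
        0.00090449]), 'effort': array([ 3.62259918e-03, -6.12631202e+01, -2.58180732e+01,  6.92927046e-02,
        4.83203516e-02, -8.61619469e-05]), 'ee_pos': array([ 0.25182809, -0.57176512,  0.21407887]), 'tool_rot': array([ 9.78572831e-01,  2.05900298e-01, -4.31386119e-05, -5.29637202e-04]), 'ft_force': array([-0.09321078,  0.07857117, -0.41702489]), 'ft_torque': array([1.80778230e-02, 5.91497196e-05, 1.41582548e-03]), 'gripper_force': 0.0, 'grip_width': 1.0006358701135212} 0.0188
56.62837021905077 319.21169627807944 201.3545375991104 [ 0.65698968  2.8342289  -0.78384807] [ 0.46436359 -0.20442144  1.49993261]
53.338133922653725 316.453781278354 202.24723531524532 [ 2.12455548 -2.12366793  0.17646636] [0.03856225 0.57310321 1.24733035]
```

View pics/scene0.png

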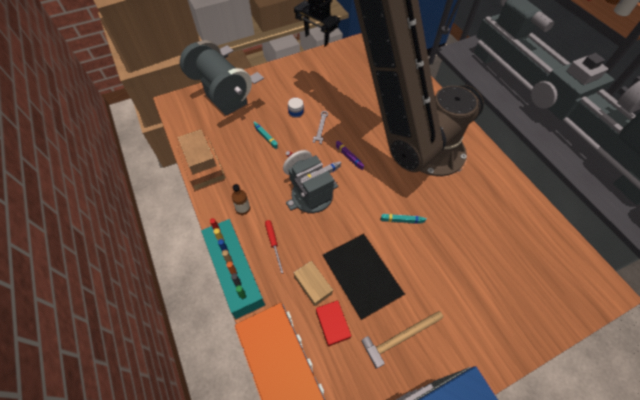

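View pics/top0.png

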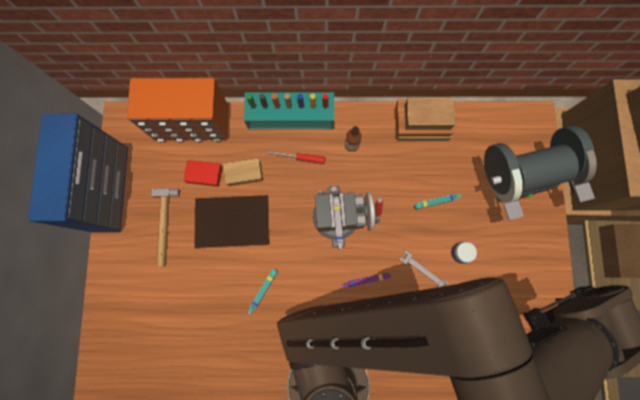

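The scene picture shows the vise at about (310,180), with the mat to its left. In the top picture (up = +x, left = +y), these could be taken for the stake: steel in the vise (338,215), teal (437,201), teal (263,290), purple (366,280). I choose the steel one in the vise, and check it in a close crop.

Run:
```python
from h import *
s=dict(np.load('top0.npz'));P=cloud(s)
im=s['pixels'][:,:,::-1]
c=im[165:265,290:400];cv2.imwrite('pics/crop.png',cv2.resize(c,None,fx=5.5,fy=5.5,interpolation=cv2.INTER_CUBIC))
Q=P[165:265,290:400].reshape(-1,3);
def rect(m,n):
    A=(Q[m][:,:2]*1000).astype(np.float32);print(n,len(A),np.median(Q[m],0),cv2.minAreaRect(A),A.min(0),A.max(0))
z=Q[:,2]
print(np.histogram(z,np.arange(0,.2,.01)))
rect((z>.145)&(z<.157),'jaws')
rect((z>.122)&(z<.138),'stake')
M=P[185:260,190:275].reshape(-1,3);C=im[185:260,190:275].reshape(-1,3)
m=C.sum(1)<130;print('mat',cv2.minAreaRect((M[m][:,:2]*1000).astype(np.float32)),np.median(M[m],0))
```

```text
(array([2966,  190,  141,   11,   36,   33,   25,   38,   50,   79,  346,
         90,  266,  316,  598,  493,    0,    0,    0]), array([0.  , 0.01, 0.02, 0.03, 0.04, 0.05, 0.06, 0.07, 0.08, 0.09, 0.1 ,
       0.11, 0.12, 0.13, 0.14, 0.15, 0.16, 0.17, 0.18, 0.19]))
jaws 946 [ 0.53192415 -0.00306625  0.15011544] ((532.9779663085938, -19.91827392578125), (100.17894744873047, 121.88318634033203), 4.448965072631836) [480.29224 -83.34511] [587.09033  42.15873]
stake 535 [ 0.52508153 -0.02991596  0.13028355] ((504.68768310546875, -63.2109375), (197.30625915527344, 177.4980926513672), 88.56375122070312) [ 416.67557 -163.4598 ] [594.552     36.112522]
mat ((554.6175537109375, 328.32183837890625), (227.54148864746094, 119.21263122558594), 56.18648910522461) [0.55126507 0.32120757 0.0037164 ]
```

View pics/crop.png

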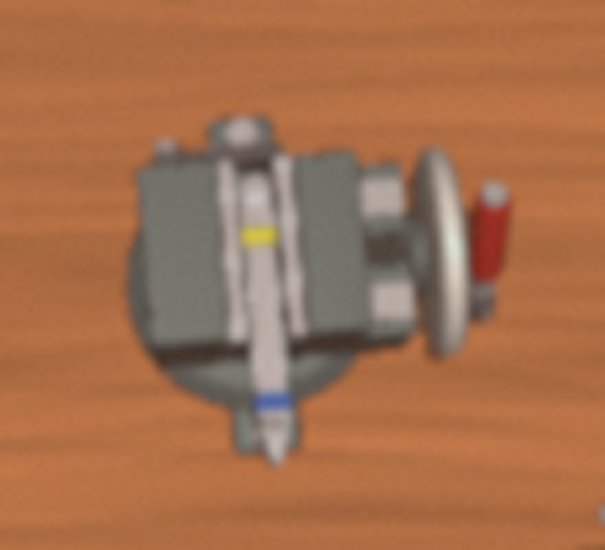

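The crop confirms it: the steel stake has its wedge and blue band towards the robot at (275,400), yellow band at (258,235). Vise x is turned by about +4.4°. The wheel is on the right, with the red handle folded (pin (482,300), end (490,195)).

```bash
cat >> h.py <<'E'
def down(yaw,tilt_axis=None,tilt=0):
    r=R.from_euler('z',yaw,degrees=True)*R.from_euler('x',180,degrees=True)
    if tilt_axis is not None: r=R.from_rotvec(np.array(tilt_axis)*tilt)*r
    return r
def plan(poses,start=None):
    if start is None:
        o=get_obs(); p=np.array(o['ee_pos']);r=R.from_quat(o['tool_rot'])
    else: p,r=start
    for tp,tr in poses:
        d=r.inv().apply(np.array(tp)-p)/.25; w=(r.inv()*tr).as_rotvec()/np.pi
        print(np.round(np.r_[d,w],3).tolist(), 'rows>=%.1f'%max(np.linalg.norm(d)*4,np.linalg.norm(w)*180/10.7)); p,r=np.array(tp),tr
def lin(a,b,n): return [np.array(a)+(np.array(b)-a)*i/n for i in range(1,n+1)]
E
python3 - <<'E'
from h import *
o=get_obs();p=o['ee_pos'];t=[.47,-.06,.36]
ps=lin(p,t,3)
plan([(ps[0],down(17)),(ps[1],down(10)),(ps[2],down(4.4))])
s=snapshot('wrist');print(s['mount'],s['fovy'])
E
```

```text
[0.541, -0.507, -0.194, -0.0, -0.0, 0.038] rows>=3.1
[0.478, -0.568, -0.194, 0.0, -0.0, 0.039] rows>=3.1
[0.405, -0.622, -0.194, 0.0, -0.0, 0.031] rows>=3.1
[[-3.72326622e-04 -9.58766659e-01 -2.84194222e-01  8.10463537e-02]
 [ 9.99999930e-01 -3.63478427e-04 -8.38708095e-05 -1.09697982e-04]
 [-2.28859328e-05 -2.84194233e-01  9.58766727e-01 -1.69067894e-01]
 [ 0.00000000e+00  0.00000000e+00  0.00000000e+00  1.00000000e+00]] 65.70646984690485
```

Emit:
{"name": "servo_tool", "arguments": {
  "rows": [
    [0.18,-0.17,-0.065,0,0,0.013,0],
    [0.36,-0.34,-0.13,0,0,0.026,0],
    [0.54,-0.51,-0.194,0,0,0.038,0],
    [0.54,-0.51,-0.194,0,0,0.038,0],
    [0.54,-0.51,-0.194,0,0,0.038,0]
  ]
}}

```text
t: 0.78
ee_pos: [0.3242, -0.401, 0.2632]
tool_rot: [0.989, 0.148, 0.0, 0.0]
ft_force: [0.6, -1.4, 0.2]
grip_width: 1.001
gripper_force: 0.0
```

Emit:
{"name": "servo_tool", "arguments": {
  "rows": [
    [0.16,-0.19,-0.065,0,0,0.013,0],
    [0.32,-0.38,-0.13,0,0,0.026,0],
    [0.48,-0.57,-0.194,0,0,0.039,0],
    [0.48,-0.57,-0.194,0,0,0.039,0],
    [0.48,-0.57,-0.194,0,0,0.039,0]
  ]
}}

```text
t: 1.4
ee_pos: [0.3974, -0.2306, 0.3111]
tool_rot: [0.996, 0.087, -0.0, -0.0]
ft_force: [-1.1, 0.0, -0.5]
grip_width: 0.999
gripper_force: 0.0
```

Emit:
{"name": "servo_tool", "arguments": {
  "rows": [
    [0.135,-0.21,-0.065,0,0,0.01,0],
    [0.27,-0.42,-0.13,0,0,0.02,0],
    [0.405,-0.62,-0.194,0,0,0.031,0],
    [0.405,-0.62,-0.194,0,0,0.031,0],
    [0.405,-0.62,-0.194,0,0,0.031,0]
  ]
}}

```text
t: 2.02
ee_pos: [0.4705, -0.0609, 0.3592]
tool_rot: [0.999, 0.037, -0.001, 0.0]
ft_force: [0.4, -0.2, 0.4]
grip_width: 1.002
gripper_force: 0.0
```

Run:
```python
from h import *
o=get_obs();print(o['t'],o['ee_pos'],o['tool_rot'])
s=save('wrist','w1',sc=1.25);P=cloud(s,o);np.save('w1P.npy',P)
Q=P.reshape(-1,3);z=Q[:,2];print(np.histogram(z,np.arange(0,.2,.005)))
```

```text
2.025 [ 0.47048771 -0.06093361  0.35920926] [ 9.99296509e-01  3.74957346e-02 -7.46278438e-04  1.67059057e-05]
(array([27778,  1685,  2113,  1333,  2613,  1759,  1365,  1078,  2143,
         672,   820,   308,   222,   167,   105,   173,   191,   239,
         279,   361,  1564,   643,   391,   398,   479,  1232,  1690,
         539,  1584,  2302,  3579,   348,   296,   316,   286,   316,
         292,   307,   277]), array([0.   , 0.005, 0.01 , 0.015, 0.02 , 0.025, 0.03 , 0.035, 0.04 ,
       0.045, 0.05 , 0.055, 0.06 , 0.065, 0.07 , 0.075, 0.08 , 0.085,
       0.09 , 0.095, 0.1  , 0.105, 0.11 , 0.115, 0.12 , 0.125, 0.13 ,
       0.135, 0.14 , 0.145, 0.15 , 0.155, 0.16 , 0.165, 0.17 , 0.175,
       0.18 , 0.185, 0.19 , 0.195]))
```

View pics/w1.png

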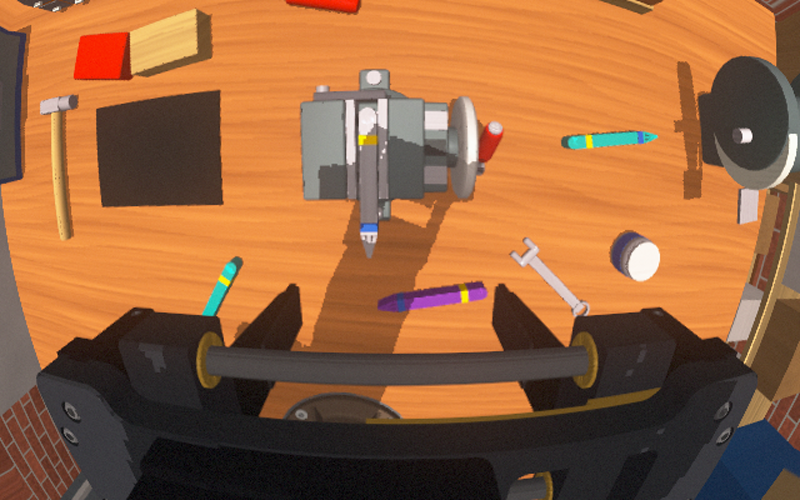

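The wrist picture (at 1.25x) shows the stake from (368,110) to its wedge tip (369,255), jaws x 302–425, wheel (462,147), red grip (490,142) and a clear mat at (160,148).

```bash
cat > fit.py <<'E'
from h import *
def fitvise(s,P,boxes):
    im=s['pixels'].astype(int)
    def reg(b): 
        x0,y0,x1,y1=[int(v/1.25) for v in b]; return P[y0:y1,x0:x1].reshape(-1,3),im[y0:y1,x0:x1].reshape(-1,3)
    return reg
E
python3 - <<'E'
from h import *
s=dict(np.load('w1.npz'));P=np.load('w1P.npy');im=s['pixels'].astype(int)
def reg(x0,y0,x1,y1):
    x0,y0,x1,y1=[int(v/1.25) for v in (x0,y0,x1,y1)];return P[y0:y1,x0:x1].reshape(-1,3),im[y0:y1,x0:x1].reshape(-1,3)
def rect(Q,n):
    r=cv2.minAreaRect((Q[:,:2]*1000).astype(np.float32));print(n,len(Q),np.round(np.array(r[0]),1),np.round(r[1],1),round(r[2],2),'z',np.round(np.percentile(Q[:,2],[10,50,90]),4));return r
Q,C=reg(295,60,430,215)
rect(Q[(Q[:,2]>.1485)&(Q[:,2]<.1535)],'jaws')
m=(Q[:,2]>.1485)&(Q[:,2]<.1535)
# per-x rows: gap edges
J=Q[m]
for yaw in (4.4,):
    c,sn=np.cos(np.radians(yaw)),np.sin(np.radians(yaw))
    U=J[:,0]*c+J[:,1]*sn; V=-J[:,0]*sn+J[:,1]*c
    for a in np.arange(np.percentile(U,3),np.percentile(U,97),.015):
        k=np.sort(V[(U>a)&(U<a+.006)]);
        if len(k)<5: continue
        g=np.argmax(np.diff(k));print('u %.3f'%a,'ext %.4f %.4f gap %.4f %.4f'%(k[0],k[-1],k[g],k[g+1]))
    print('U ext',np.percentile(U,[.5,1,99,99.5]))
Q,C=reg(350,100,392,262)
m=(Q[:,2]>.124)&(Q[:,2]<.136);rect(Q[m],'stake')
S=Q[m];o=np.argsort(S[:,0])
for a in np.arange(S[:,0].min(),S[:,0].max(),.012):
    k=S[(S[:,0]>a)&(S[:,0]<a+.012)]
    if len(k)>4: print('x %.3f y %.4f w %.4f z %.4f'%(k[:,0].mean(),(k[:,1].min()+k[:,1].max())/2,np.ptp(k[:,1]),np.median(k[:,2])))
Q,C=reg(470,110,510,180)
m=(C[:,0]>150)&(C[:,1]<70)&(Q[:,2]>.03);A=Q[m];rect(A,'grip')
u,sv,vt=np.linalg.svd(A-A.mean(0));print('dir',vt[0],A.mean(0),A[np.argmax(A[:,0])],A[np.argmin(A[:,0])])
Q,C=reg(446,90,480,205);m=(Q[:,2]>.1);rect(Q[m],'wheel');A=Q[m];print(A[A[:,2].argmax()],A.min(0),A.max(0))
Q,C=reg(90,85,230,215);m=C.sum(1)<160;rect(Q[m],'mat')
E
```

```text
jaws 4926 [535.3 -21.5] [ 99.6 121.7] 4.98 z [0.1492 0.1504 0.1516]
u 0.486 ext -0.1234 -0.0031 gap -0.0876 -0.0466
u 0.501 ext -0.1233 -0.0027 gap -0.0877 -0.0459
u 0.516 ext -0.1219 -0.0018 gap -0.0890 -0.0460
u 0.531 ext -0.1218 -0.0029 gap -0.0891 -0.0454
u 0.546 ext -0.1217 -0.0028 gap -0.0868 -0.0455
u 0.561 ext -0.1229 -0.0019 gap -0.0880 -0.0459
u 0.576 ext -0.1229 -0.0020 gap -0.0880 -0.0457
U ext [0.48382056 0.48434485 0.58078063 0.58096593]
stake 1683 [502.2 -27.6] [167.4  22.2] 5.13 z [0.1289 0.13   0.1311]
x 0.425 y -0.0337 w 0.0081 z 0.1299
x 0.437 y -0.0323 w 0.0174 z 0.1300
x 0.449 y -0.0319 w 0.0179 z 0.1300
x 0.461 y -0.0314 w 0.0174 z 0.1301
x 0.473 y -0.0298 w 0.0192 z 0.1302
x 0.485 y -0.0282 w 0.0208 z 0.1298
x 0.497 y -0.0275 w 0.0219 z 0.1301
x 0.508 y -0.0269 w 0.0229 z 0.1300
x 0.521 y -0.0255 w 0.0217 z 0.1299
x 0.533 y -0.0243 w 0.0219 z 0.1300
x 0.545 y -0.0237 w 0.0217 z 0.1302
x 0.557 y -0.0227 w 0.0201 z 0.1300
x 0.568 y -0.0221 w 0.0218 z 0.1300
x 0.579 y -0.0197 w 0.0198 z 0.1295
grip 276 [ 558.3 -113.8] [114.   35.3] 79.35 z [0.0819 0.1063 0.1218]
dir [-0.049314   -0.22183658 -0.97383605] [ 0.54997025 -0.15457577  0.11000968] [ 0.56974801 -0.14855036  0.11809283] [ 0.5313344  -0.16160093  0.07218041]
wheel 1408 [ 540.3 -120.2] [100.   88.1] 38.94 z [0.1026 0.1247 0.1375]
[ 0.55146254 -0.05453338  0.52815714] [ 0.4890714  -0.14190069  0.10006183] [ 0.59984319 -0.05453338  0.52815714]
mat 2695 [525.3 196. ] [165.1 502.9] 2.45 z [0.0018 0.003  0.0042]
```

Run:
```python
from h import *
plan([([.464,-.0308,.17],down(4.8)),([.464,-.0308,.099],down(4.8))])
```

```text
[-0.015, -0.123, 0.757, -0.0, 0.001, -0.003] rows>=3.1
[0.0, -0.0, 0.284, 0.0, 0.0, 0.0] rows>=1.1
```

Emit:
{"name": "servo_tool", "arguments": {
  "rows": [
    [-0.005,-0.041,0.2,0,0,-0.001,0],
    [-0.01,-0.082,0.4,0,0.001,-0.003,0],
    [-0.015,-0.123,0.6,0,0.001,-0.003,0],
    [-0.015,-0.123,0.757,0,0.001,-0.003,0],
    [-0.015,-0.123,0.757,0,0.001,-0.003,0]
  ]
}}

```text
t: 2.7
ee_pos: [0.463, -0.0306, 0.1688]
tool_rot: [0.999, 0.041, -0.001, -0.001]
ft_force: [0.6, -0.4, 0.1]
grip_width: 1.001
gripper_force: 0.0
```

Emit:
{"name": "servo_tool", "arguments": {
  "rows": [
    [0,0,0.1,0,0,0,0],
    [0,0,0.2,0,0,0,0],
    [0,0,0.284,0,0,0,0],
    [0,0,0.284,0,0,0,0],
    [0,0,0.284,0,0,0,0]
  ]
}}

```text
t: 3.32
ee_pos: [0.4654, -0.0299, 0.1013]
tool_rot: [0.999, 0.042, 0.002, 0.0]
ft_force: [0.3, 0.5, -0.4]
grip_width: 0.999
gripper_force: 0.0
```

Emit:
{"name": "servo_tool", "arguments": {
  "rows": [
    [0,0,0,0,0,0,100],
    [0,0,0,0,0,0,200],
    [0,0,0,0,0,0,255],
    [0,0,0,0,0,0,255],
    [0,0,0,0,0,0,255]
  ],
  "grip_force": 30
}}

```text
t: 3.95
ee_pos: [0.4646, -0.0291, 0.0999]
tool_rot: [0.999, 0.042, 0.002, -0.0]
ft_force: [-0.4, -0.1, -0.3]
grip_width: 0.533
gripper_force: 0.0
```

Emit:
{"name": "servo_tool", "arguments": {
  "rows": [
    [0,0,0,0,0,0,255],
    [0,0,0,0,0,0,255],
    [0,0,0,0,0,0,255],
    [0,0,0,0,0,0,255],
    [0,0,0,0,0,0,255]
  ],
  "grip_force": 50
}}

```text
t: 4.58
ee_pos: [0.4645, -0.0292, 0.0998]
tool_rot: [0.999, 0.042, 0.001, 0.0]
ft_force: [-0.3, -2.5, -0.0]
grip_width: 0.184
gripper_force: 49.8
```

Emit:
{"name": "servo_tool", "arguments": {
  "rows": [
    [0,0,0,0,0,0,255],
    [0,0,-0.01,0,0,0,255],
    [0,0,-0.03,0,0,0,255],
    [0,0,-0.07,0,0,0,255],
    [0,0,-0.1,0,0,0,255]
  ]
}}

```text
t: 5.2
ee_pos: [0.4646, -0.0292, 0.1256]
tool_rot: [0.999, 0.042, 0.002, 0.0]
ft_force: [0.2, -4.1, -7.6]
grip_width: 0.187
gripper_force: 49.8
```

Run:
```python
from h import *
o=get_obs();print(o['ee_pos'],o['grip_width']*95,o['gripper_force'],o['ft_force'],o['ft_torque'])
s=dict(np.load('w1.npz'));P=np.load('w1P.npy');im=s['pixels'].astype(int)
x0,y0,x1,y1=70,70,184,172
Q=P[y0:y1,x0:x1].reshape(-1,3);C=im[y0:y1,x0:x1].reshape(-1,3);m=(C.sum(1)<150)&(Q[:,1]<.5)&(Q[:,1]>.15)&(Q[:,2]<.02)
print(np.median(Q[m],0),np.percentile(Q[m],[2,98],axis=0))
```

```text
[ 0.46460802 -0.02918277  0.12563348] 17.72389505015041 49.793347120285034 [ 0.20493374 -4.14657364 -7.59285507] [-0.63264662  0.2593219  -0.09763219]
[0.52278732 0.30857382 0.00297999] [[0.46984572 0.2006446  0.00106989]
 [0.58680047 0.4091271  0.00482185]]
```

The lift works, but the fingertips are 5 mm below the underside, which would hit the mat. I set it back on the bed and regrasp 9 mm higher.

Emit:
{"name": "servo_tool", "arguments": {
  "rows": [
    [0,0,0.05,0,0,0,255],
    [0,0,0.08,0,0,0,255],
    [0,0,0.1,0,0,0,255],
    [0,0,0.1,0,0,0,255],
    [0,0,0.1,0,0,0,195]
  ]
}}

```text
t: 5.82
ee_pos: [0.4646, -0.029, 0.0997]
tool_rot: [0.999, 0.042, 0.002, -0.0]
ft_force: [-0.1, 0.1, -0.3]
grip_width: 0.222
gripper_force: 0.0
```

Emit:
{"name": "servo_tool", "arguments": {
  "rows": [
    [0,0,0,0,0,0,195],
    [0,0,0,0,0,0,195],
    [0,0,-0.018,0,0,0,195],
    [0,0,-0.036,0,0,0,195],
    [0,0,-0.036,0,0,0,255]
  ]
}}

```text
t: 6.45
ee_pos: [0.4649, -0.0293, 0.1094]
tool_rot: [0.999, 0.042, 0.002, 0.0]
ft_force: [-1.7, -4.1, 7.1]
grip_width: 0.188
gripper_force: 50.0
```

Emit:
{"name": "servo_tool", "arguments": {
  "rows": [
    [0,0,0,0,0,0,255],
    [0,0,0,0,0,0,255],
    [0,0,0,0,0,0,255],
    [0,0,-0.01,0,0,0,255],
    [0,0,-0.03,0,0,0,255]
  ],
  "grip_force": 60
}}

```text
t: 7.08
ee_pos: [0.4641, -0.0294, 0.116]
tool_rot: [0.999, 0.042, 0.001, -0.0]
ft_force: [0.8, -5.7, -8.0]
grip_width: 0.187
gripper_force: 60.0
```

Run:
```python
from h import *
o=get_obs();print(o['ee_pos'],o['grip_width']*95,o['gripper_force'],o['ft_force'],o['ft_torque'])
p=o['ee_pos']; up=np.array([p[0],p[1],.235]);e=np.array([.525,.272,.16]);m=(up+e)/2;m[2]=.235
plan([(up,down(4.8)),(m,down(50)),(e,down(94.8)),([.525,.272,.02],down(94.8))])
```

```text
[ 0.46406063 -0.02935333  0.1159953 ] 17.771685437292557 59.98627781867981 [ 0.83244154 -5.68858742 -7.99630895] [-0.97627108  0.28095981 -0.20071529]
[0.001, -0.0, -0.476, -0.0, -0.0, 0.0] rows>=1.9
[0.172, -0.59, -0.0, 0.0, 0.0, -0.251] rows>=4.2
[0.54, -0.294, 0.3, 0.0, 0.0, -0.249] rows>=4.2
[-0.0, -0.0, 0.56, 0.0, 0.0, 0.0] rows>=2.2
```

Emit:
{"name": "servo_tool", "arguments": {
  "rows": [
    [0,0,-0.08,0,0,0,255],
    [0,0,-0.18,0,0,0,255],
    [0,0,-0.3,0,0,0,255],
    [0,0,-0.42,0,0,0,255],
    [0,0,-0.48,0,0,0,255]
  ]
}}

```text
t: 7.7
ee_pos: [0.464, -0.0289, 0.2378]
tool_rot: [0.999, 0.043, 0.002, -0.0]
ft_force: [-0.2, 0.7, -6.2]
grip_width: 0.184
gripper_force: 60.0
```

Run:
```python
from h import *
o=get_obs();print(o['t'],o['ee_pos'],o['grip_width']*95,o['ft_force'],o['ft_torque'])
s=save('wrist','w2',crop=(200,50,440,300),sc=2)
```

```text
7.7 [ 0.46399597 -0.02889319  0.23778135] 17.43947269794291 [-0.19865633  0.69066088 -6.18280187] [-0.00173033  0.21900556  0.02442721]
```

View pics/w2.png

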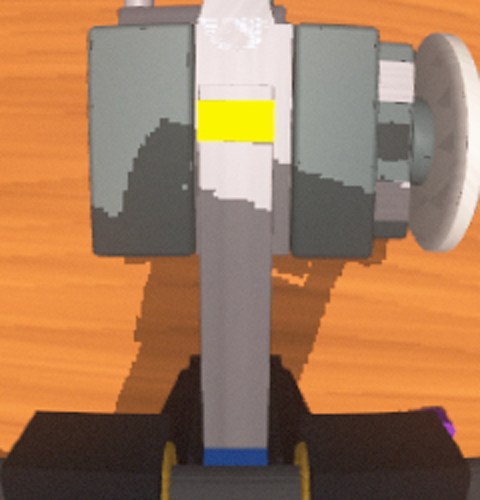

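The stake is held level at (235,300), clear of the jaws. On to the mat.

Emit:
{"name": "servo_tool", "arguments": {
  "rows": [
    [0.035,-0.12,0,0,0,-0.05,255],
    [0.07,-0.24,0,0,0,-0.1,255],
    [0.105,-0.36,0,0,0,-0.15,255],
    [0.14,-0.48,0,0,0,-0.2,255],
    [0.172,-0.59,0,0,0,-0.251,255]
  ]
}}

```text
t: 8.38
ee_pos: [0.494, 0.1226, 0.2358]
tool_rot: [0.905, 0.426, 0.001, 0.0]
ft_force: [0.6, -0.0, -5.1]
grip_width: 0.188
gripper_force: 60.0
```

Emit:
{"name": "servo_tool", "arguments": {
  "rows": [
    [0.108,-0.06,0.02,0,0,-0.05,255],
    [0.216,-0.12,0.08,0,0,-0.1,255],
    [0.324,-0.18,0.15,0,0,-0.15,255],
    [0.432,-0.24,0.22,0,0,-0.2,255],
    [0.54,-0.294,0.3,0,0,-0.249,255]
  ]
}}

```text
t: 9.0
ee_pos: [0.5247, 0.2732, 0.1603]
tool_rot: [0.674, 0.738, 0.001, 0.001]
ft_force: [0.8, 0.4, -5.8]
grip_width: 0.186
gripper_force: 60.0
```

Emit:
{"name": "servo_tool", "arguments": {
  "rows": [
    [0,0,0.1,0,0,0,255],
    [0,0,0.2,0,0,0,255],
    [0,0,0.3,0,0,0,255],
    [0,0,0.4,0,0,0,255],
    [0,0,0.4,0,0,0,255]
  ]
}}

```text
t: 9.62
ee_pos: [0.5241, 0.2718, 0.0595]
tool_rot: [0.676, 0.737, -0.001, 0.0]
ft_force: [0.6, 0.6, -4.4]
grip_width: 0.186
gripper_force: 60.0
```

Run:
```python
from h import *
o=get_obs();print(o['t'],o['ee_pos'],o['tool_rot'],o['grip_width']*95,o['ft_force'],o['ft_torque'])
s=snapshot('wrist');P=cloud(s,o);Q=P.reshape(-1,3);p=o['ee_pos']
m=(abs(Q[:,0]-p[0])<.02)&(Q[:,2]>p[2]-.005)&(Q[:,2]<p[2]+.05)&(Q[:,1]>p[1]+.02)&(Q[:,1]<p[1]+.15)
A=Q[m]
for a in np.arange(p[1]+.02,p[1]+.14,.015):
    k=A[(A[:,1]>a)&(A[:,1]<a+.015)]
    if len(k)>5: print(np.round([a,np.median(k[:,0]),np.median(k[:,2]),np.ptp(k[:,0])],4))
print(A[:,1].max())
C=s['pixels'].astype(int);M=(C.sum(2)<130)&(P[...,2]<.015)&(P[...,0]>.4)&(abs(P[...,1]-.3)<.17);B=P[M];print('mat',np.percentile(B,[1,50,99],axis=0))
```

```text
9.625 [0.52406108 0.27177024 0.05954312] [ 6.76386231e-01  7.36546500e-01 -9.58562852e-04  2.22326508e-05] 17.697293947298018 [ 0.60872574  0.57616349 -4.35681883] [-0.23320875 -0.10490721 -0.01613912]
[0.2918 0.5224 0.0798 0.0191]
[0.3068 0.5209 0.0797 0.0193]
[0.3218 0.5197 0.0796 0.0183]
[0.3368 0.5187 0.0796 0.019 ]
[0.3518 0.5175 0.0794 0.0192]
[0.3668 0.5162 0.0793 0.0187]
[0.3818 0.5159 0.079  0.0139]
0.38533507069333583
mat [[0.45050207 0.23080772 0.00157531]
 [0.48679667 0.24788066 0.00295479]
 [0.58550906 0.27931643 0.0043757 ]]
```

Emit:
{"name": "servo_tool", "arguments": {
  "rows": [
    [0,0,0.1,0,0,0,255],
    [0,0,0.17,0,0,0,255],
    [0,0,0.19,0,0,0,255],
    [0,0,0.2,0,0,0,255],
    [0,0,0.2,0,0,0,255]
  ]
}}

```text
t: 10.3
ee_pos: [0.5258, 0.2723, 0.0121]
tool_rot: [0.676, 0.736, 0.001, 0.001]
ft_force: [-0.3, 0.6, -4.6]
grip_width: 0.182
gripper_force: 60.0
```

Run:
```python
from h import *
o=get_obs();print(o['t'],o['ee_pos'],o['ft_force'],o['ft_torque'])
```

```text
10.3 [0.52583714 0.27226826 0.01206214] [-0.34548726  0.6235941  -4.62705813] [-0.20640767 -0.10812225  0.04108161]
```

Emit:
{"name": "servo_tool", "arguments": {
  "rows": [
    [0,0,0.005,0,0,0,255],
    [0,0,0.01,0,0,0,255],
    [0,0,0.012,0,0,0,255],
    [0,0,0.012,0,0,0,255],
    [0,0,0.012,0,0,0,255]
  ]
}}

```text
t: 10.92
ee_pos: [0.5257, 0.2722, 0.0088]
tool_rot: [0.676, 0.736, 0.001, 0.001]
ft_force: [-0.3, -1.8, -3.3]
grip_width: 0.185
gripper_force: 60.0
```

Emit:
{"name": "servo_tool", "arguments": {
  "rows": [
    [0,0,0.004,0,0,0,255],
    [0,0,0.004,0,0,0,255],
    [0,0,0.004,0,0,0,190],
    [0,0,0.004,0,0,0,160],
    [0,0,0.004,0,0,0,130]
  ]
}}

```text
t: 11.55
ee_pos: [0.5257, 0.2723, 0.0076]
tool_rot: [0.676, 0.736, 0.001, 0.001]
ft_force: [-0.3, -0.4, 0.1]
grip_width: 0.408
gripper_force: 0.0
```

Emit:
{"name": "servo_tool", "arguments": {
  "rows": [
    [0,0,0,0,0,0,110],
    [0,0,0,0,0,0,110],
    [0,0,-0.1,0,0,0,110],
    [0,0,-0.25,0,0,0,110],
    [0,0,-0.4,0,0,0,110]
  ]
}}

```text
t: 12.18
ee_pos: [0.5252, 0.2721, 0.1085]
tool_rot: [0.676, 0.736, 0.001, 0.001]
ft_force: [0.6, -0.0, 0.5]
grip_width: 0.565
gripper_force: 0.0
```

```bash
cat > stk.py <<'E'
from h import *
o=get_obs();print(o['t'],o['ee_pos'],o['tool_rot'],o['grip_width']*95,o['ft_force'])
s=snapshot('wrist');P=cloud(s,o);Q=P.reshape(-1,3);p=o['ee_pos']
m=(abs(Q[:,0]-.52)<.03)&(Q[:,2]>.024)&(Q[:,2]<.036)&(Q[:,1]>.2)&(Q[:,1]<.42)
A=Q[m];print(len(A),cv2.minAreaRect((A[:,:2]*1000).astype(np.float32)),np.median(A[:,2]))
for a in np.arange(.22,.4,.015):
    k=A[(A[:,1]>a)&(A[:,1]<a+.015)]
    if len(k)>5: print(np.round([a,(k[:,0].min()+k[:,0].max())/2,np.median(k[:,2]),np.ptp(k[:,0])],4))
print(A[:,1].min(),A[:,1].max())
E
python3 stk.py
```

```text
12.175 [0.52515165 0.27206233 0.10854181] [0.67646227 0.73647609 0.00088872 0.00098862] 53.661159987178074 [ 0.55807834 -0.04186848  0.54097118]
3807 ((523.5551147460938, 305.7161865234375), (18.14100456237793, 159.32144165039062), 4.651587009429932) 0.029007448760345236
[0.22   0.5294 0.0292 0.0082]
[0.235  0.5282 0.0289 0.0167]
[0.25   0.5275 0.0292 0.0193]
[0.265  0.5266 0.029  0.0181]
[0.28   0.5249 0.029  0.0188]
[0.295  0.5236 0.029  0.0185]
[0.31   0.5226 0.0289 0.0188]
[0.325  0.5214 0.0289 0.0189]
[0.34   0.5201 0.0292 0.0187]
[0.355  0.5189 0.0289 0.0187]
[0.37   0.5175 0.0289 0.0172]
0.2262801702983649 0.3850361397714178
```

Run:
```python
from h import *
P=np.load('w1P.npy');Q=P[48:172,236:344].reshape(-1,3)
c,sn=np.cos(np.radians(4.9)),np.sin(np.radians(4.9))
d=Q[:,:2]-[.5357,-.0261];U=d[:,0]*c+d[:,1]*sn;V=-d[:,0]*sn+d[:,1]*c
for a in (-.04,-.02,0,.02):
    k=(abs(U-a)<.008)&(Q[:,2]>.09)
    o=[]
    for v in np.arange(-.03,.031,.003):
        kk=k&(abs(V-v)<.0015); o.append('%d'%(1000*np.median(Q[kk,2])) if kk.sum()>2 else '-')
    print(a,' '.join(o))
plan([([.5201,.3486,.07],down(94.65)),([.5201,.3486,.011],down(94.65))])
```

```text
-0.04 150 150 150 149 144 144 144 129 129 130 129 129 129 129 134 143 143 147 149 149 149
-0.02 151 150 151 149 144 144 144 126 130 130 130 129 130 129 129 143 143 145 150 150 149
0 151 151 150 149 144 144 144 125 129 130 130 129 130 130 134 144 144 146 149 150 149
0.02 528 151 151 148 144 144 144 129 130 130 129 129 130 129 141 143 144 145 149 149 150
[0.304, -0.003, 0.174, 0.003, -0.0, 0.001] rows>=1.4
[0.0, -0.0, 0.236, 0.0, 0.0, 0.0] rows>=0.9
```

Emit:
{"name": "servo_tool", "arguments": {
  "rows": [
    [0.1,-0.001,0.06,0.001,0,0,110],
    [0.2,-0.002,0.12,0.003,0,0,110],
    [0.304,-0.003,0.174,0.003,0,0.001,110],
    [0.304,-0.003,0.3,0.003,0,0.001,110],
    [0.304,-0.003,0.4,0.003,0,0.001,110]
  ]
}}

```text
t: 12.85
ee_pos: [0.518, 0.3481, 0.0063]
tool_rot: [0.677, 0.736, -0.003, -0.002]
ft_force: [0.4, -0.0, 0.5]
grip_width: 0.57
gripper_force: 0.0
```

Emit:
{"name": "servo_tool", "arguments": {
  "rows": [
    [0,0,0.006,0,0,0,110],
    [0,0,0.01,0,0,0,110],
    [0,0,0.01,0,0,0,180],
    [0,0,0.01,0,0,0,255],
    [0,0,0.01,0,0,0,255]
  ],
  "grip_force": 30
}}

```text
t: 13.48
ee_pos: [0.5185, 0.3478, 0.0053]
tool_rot: [0.678, 0.735, -0.002, -0.002]
ft_force: [-0.5, 0.2, -0.5]
grip_width: 0.312
gripper_force: 0.0
```

Emit:
{"name": "servo_tool", "arguments": {
  "rows": [
    [0,0,0,0,0,0,255],
    [0,0,0,0,0,0,255],
    [0,0,0,0,0,0,255],
    [0,0,0,0,0,0,255],
    [0,0,0,0,0,0,255]
  ],
  "grip_force": 60
}}

```text
t: 14.1
ee_pos: [0.5186, 0.3479, 0.0052]
tool_rot: [0.678, 0.735, -0.002, -0.002]
ft_force: [1.7, 0.1, 1.1]
grip_width: 0.188
gripper_force: 60.0
```

Run:
```python
from h import *
o=get_obs();p=o['ee_pos'];print(p,o['tool_rot'],o['grip_width']*95,o['ft_force'])
c,s=np.cos(np.radians(4.9)),np.sin(np.radians(4.9))
V=lambda x,y,z:np.array([.5356+x*c-y*s,-.0253+x*s+y*c,z])
up=np.array([p[0],p[1],.16]);e=V(-.0785,.0003,.20);m=(up+e)/2;m[2]=.21
print(e)
plan([(up,down(94.8)),(m,down(140)),(e,down(184.9))])
```

```text
[0.51863228 0.34790683 0.0052374 ] [ 0.67763155  0.73539607 -0.00205207 -0.0019742 ] 17.879809966248374 [1.65715858 0.05403286 1.05158206]
[ 0.45736127 -0.03170632  0.2       ]
[0.0, -0.004, -0.619, -0.002, -0.0, -0.001] rows>=2.5
[-0.746, -0.186, -0.2, -0.0, 0.0, -0.251] rows>=4.2
[-0.394, -0.66, 0.04, 0.0, 0.0, -0.249] rows>=4.2
```

Emit:
{"name": "servo_tool", "arguments": {
  "rows": [
    [0,-0.001,-0.08,0,0,0,255],
    [0,-0.002,-0.25,-0.001,0,0,255],
    [0,-0.003,-0.42,-0.002,0,0,255],
    [0,-0.004,-0.58,-0.002,0,-0.001,255],
    [0,-0.004,-0.62,-0.002,0,-0.001,255]
  ]
}}

```text
t: 14.72
ee_pos: [0.5186, 0.3481, 0.163]
tool_rot: [0.676, 0.737, 0.002, 0.001]
ft_force: [0.4, 0.0, -5.6]
grip_width: 0.182
gripper_force: 60.0
```

Emit:
{"name": "servo_tool", "arguments": {
  "rows": [
    [-0.15,-0.037,-0.04,0,0,-0.05,255],
    [-0.3,-0.074,-0.08,0,0,-0.1,255],
    [-0.45,-0.111,-0.12,0,0,-0.15,255],
    [-0.6,-0.148,-0.16,0,0,-0.2,255],
    [-0.746,-0.186,-0.2,0,0,-0.251,255]
  ]
}}

```text
t: 15.35
ee_pos: [0.4866, 0.1567, 0.2093]
tool_rot: [0.339, 0.941, -0.001, -0.001]
ft_force: [-0.2, -0.1, -5.2]
grip_width: 0.186
gripper_force: 60.0
```

Emit:
{"name": "servo_tool", "arguments": {
  "rows": [
    [-0.08,-0.132,0.008,0,0,-0.05,255],
    [-0.16,-0.264,0.016,0,0,-0.1,255],
    [-0.24,-0.396,0.024,0,0,-0.15,255],
    [-0.32,-0.528,0.032,0,0,-0.2,255],
    [-0.394,-0.66,0.04,0,0,-0.249,255]
  ]
}}

```text
t: 15.98
ee_pos: [0.4562, -0.0327, 0.1991]
tool_rot: [-0.045, 0.999, 0.0, -0.001]
ft_force: [0.9, -0.3, -5.0]
grip_width: 0.182
gripper_force: 60.0
```

Run:
```python
from h import *
o=get_obs();p=o['ee_pos'];print(o['t'],p,o['tool_rot'],o['grip_width']*95,o['ft_force'],o['q'])
save('wrist','w3'); save('top','top3',crop=(270,140,430,280),sc=4)
c,s=np.cos(np.radians(4.9)),np.sin(np.radians(4.9))
V=lambda x,y,z:np.array([.5356+x*c-y*s,-.0253+x*s+y*c,z])
plan([(V(-.0785,.0003,.2),down(184.9)),(V(-.0785,.0003,.115),down(184.9))])
```

```text
15.975 [ 0.45616321 -0.0326867   0.19909746] [-4.49917019e-02  9.98986509e-01  2.58877061e-04 -1.27834287e-03] 17.289260574917364 [ 0.85350885 -0.33651194 -4.98980889] [-2.16037298e-01  2.75000125e-01  1.97082098e+00 -2.04061547e-04
  8.98375254e-01 -1.87672018e+00]
[-0.006, 0.008, -0.004, 0.0, -0.001, 0.001] rows>=0.0
[-0.0, -0.0, 0.34, 0.0, 0.0, 0.0] rows>=1.4
```

View pics/w3.png

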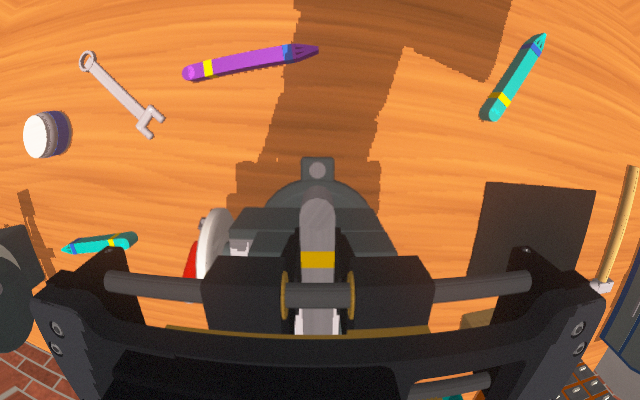

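The stake is held with its round nose (318,210) towards the robot; the gripper hides the jaws, so I lower by force.

Emit:
{"name": "servo_tool", "arguments": {
  "rows": [
    [-0.006,0.008,0.05,0,-0.001,0.001,255],
    [-0.006,0.008,0.12,0,-0.001,0.001,255],
    [-0.006,0.008,0.18,0,-0.001,0.001,255],
    [-0.006,0.008,0.22,0,-0.001,0.001,255],
    [-0.006,0.008,0.24,0,-0.001,0.001,255]
  ]
}}

```text
t: 16.7
ee_pos: [0.4582, -0.0285, 0.1406]
tool_rot: [-0.041, 0.999, 0.0, 0.001]
ft_force: [-6.6, 1.5, 6.7]
grip_width: 0.183
gripper_force: 60.0
```

Run:
```python
from h import *
o=get_obs();print(o['ee_pos'],o['tool_rot'],o['ft_force'],o['ft_torque'])
```

```text
[ 0.4582235  -0.02853009  0.14057266] [-4.10167514e-02  9.99157647e-01  2.24846726e-04  1.25386470e-03] [-6.57870633  1.54179832  6.72952926] [0.51969802 0.15771793 0.21097339]
```

Emit:
{"name": "servo_tool", "arguments": {
  "rows": [
    [0,0,-0.03,0,0,0,255],
    [0,0,-0.06,0,0,0,255],
    [0,0,-0.08,0,0,0,255],
    [0,0,-0.08,0,0,0,255],
    [0,0,-0.08,0,0,0,255]
  ]
}}

```text
t: 17.32
ee_pos: [0.4586, -0.0295, 0.16]
tool_rot: [-0.041, 0.999, 0.0, 0.001]
ft_force: [0.1, -0.2, -4.8]
grip_width: 0.189
gripper_force: 60.0
```

Run:
```python
from h import *
o=get_obs();print(o['ee_pos'],R.from_quat(o['tool_rot']).as_euler('zyx',degrees=True),o['ft_force'],o['ft_torque'])
s=save('top','top4',crop=(290,165,400,265),sc=5);P=cloud(s)
c,sn=np.cos(np.radians(4.9)),np.sin(np.radians(4.9))
Q=P[165:265,290:400].reshape(-1,3);C=s['pixels'][165:265,290:400].reshape(-1,3)
d=Q[:,:2]-[.5356,-.0253];U=d[:,0]*c+d[:,1]*sn;V=-d[:,0]*sn+d[:,1]*c
for a in np.arange(-.05,.06,.01):
    k=(abs(U-a)<.006)
    print('%.3f'%a,' '.join('%d'%(1000*np.median(Q[k&(abs(V-v)<.002),2])) if (k&(abs(V-v)<.002)).sum()>0 else '-' for v in np.arange(-.032,.033,.004)))
```

```text
[ 0.45855212 -0.02952954  0.1600285 ] [ 1.75319308e+02  1.70769913e-01 -1.79987592e+02] [ 0.1074431  -0.15163386 -4.83998103] [0.07404724 0.08436992 0.00423499]
-0.050 452 456 458 458 459 460 462 464 465 464 466 466 467 468 468 467 471
-0.040 - - - 445 446 449 453 452 448 456 457 457 458 458 461 462 462
-0.030 - - - - - - - - - - 442 444 448 451 450 450 452
-0.020 - - - - - - - - - - - - - - - - 439
-0.010 - - - - - - - - - - - - - - - - 152
0.000 - - - - - - - - - - - - - - - 149 -
0.010 149 150 147 - - - - 192 194 194 - - - - - 148 -
0.020 150 150 148 145 143 144 - 192 194 192 194 192 - - 146 - -
0.030 150 152 151 150 143 146 - 189 193 192 193 142 143 146 149 148 153
0.040 151 153 152 150 144 130 - - - 194 104 143 143 146 149 151 152
0.050 151 156 148 148 133 132 131 134 131 131 129 131 132 138 147 134 143
```

View pics/top4.png

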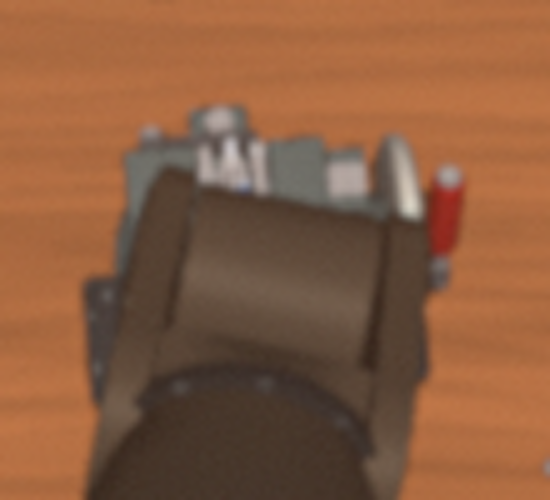

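The inner stake end (235,175 in the crop) sits about 2 mm towards the fixed jaw and about 8 mm high: the touch tilted it in the grip. I measure the tilt, then correct both.

Run:
```python
from h import *
o=get_obs();p=o['ee_pos']
c,sn=np.cos(np.radians(4.9)),np.sin(np.radians(4.9))
s=snapshot('wrist');P=cloud(s,o);Q=P.reshape(-1,3)
d=Q[:,:2]-[.5356,-.0253];U=d[:,0]*c+d[:,1]*sn;V=-d[:,0]*sn+d[:,1]*c
for name,lo,hi in(('top',.17,.205),):
  for a in np.arange(-.125,.06,.008):
    k=(abs(U-a)<.004)&(Q[:,2]>lo)&(Q[:,2]<hi)&(abs(V-.002)<.014)
    if k.sum()>3: print(np.round([a,np.median(Q[k,2]),V[k].min(),V[k].max()],4),k.sum())
```

```text
[-0.117   0.1813 -0.0028  0.0086] 183
[-0.109   0.1825 -0.0064  0.0117] 557
[-0.101   0.1832 -0.0066  0.0118] 561
[-0.093   0.1839 -0.0117  0.0151] 530
[-0.085   0.1853 -0.012   0.016 ] 1164
[-0.077   0.1855 -0.0062  0.0117] 507
[-0.069   0.1859 -0.0062  0.0117] 345
[-0.053   0.1875 -0.0066  0.0114] 82
[-0.045   0.188  -0.0068  0.0115] 370
[-0.037   0.1887 -0.0064  0.011 ] 326
[-0.029   0.1888 -0.006   0.0111] 62
```

```bash
cat >> h.py <<'E'
cV,sV=np.cos(np.radians(4.9)),np.sin(np.radians(4.9))
V=lambda x,y,z:np.array([.5356+x*cV-y*sV,-.0253+x*sV+y*cV,z])
ay=np.array([-sV,cV,0]); ax=np.array([cV,sV,0])
def toV(p): d=np.array(p)[:2]-[.5356,-.0253]; return np.array([d[0]*cV+d[1]*sV,-d[0]*sV+d[1]*cV,p[2]])
def tcp(G,r): return np.array(G)+r.apply([0,0,.0188])
E
python3 - <<'E'
from h import *
o=get_obs();print(toV(o['ee_pos']))
r=down(184.9,ay,.079)
plan([(tcp(V(-.079,.0001,.179),r),r),(tcp(V(-.079,.0001,.155),r),r),(tcp(V(-.079,.0001,.1265),r),r)])
E
```

```text
[-0.07713178  0.00233776  0.15996002]
[0.013, -0.009, -0.001, 0.0, 0.026, -0.001] rows>=0.4
[-0.008, -0.0, 0.096, 0.0, 0.0, 0.0] rows>=0.4
[-0.009, -0.0, 0.114, 0.0, 0.0, 0.0] rows>=0.5
```

Emit:
{"name": "servo_tool", "arguments": {
  "rows": [
    [0.005,-0.004,0,0,0.01,0,255],
    [0.013,-0.009,-0.001,0,0.026,-0.001,255],
    [0.013,-0.009,-0.001,0,0.026,-0.001,255],
    [0.013,-0.009,-0.001,0,0.026,-0.001,255],
    [0.013,-0.009,-0.001,0,0.026,-0.001,255]
  ]
}}

```text
t: 18.05
ee_pos: [0.4555, -0.032, 0.1604]
tool_rot: [-0.042, 0.998, -0.002, -0.039]
ft_force: [1.1, -0.6, -5.1]
grip_width: 0.185
gripper_force: 60.0
```

```bash
cat > lvl.py <<'E'
from h import *
o=get_obs();p=o['ee_pos'];r=R.from_quat(o['tool_rot']);g=p-r.apply([0,0,.0188]);print(o['t'],'G',toV(g).round(4),'F',o['ft_force'].round(1),'T',o['ft_torque'].round(2),(r*down(184.9).inv()).as_rotvec().round(4))
s=snapshot('wrist');P=cloud(s,o);Q=P.reshape(-1,3)
d=Q[:,:2]-[.5356,-.0253];U=d[:,0]*cV+d[:,1]*sV;W=-d[:,0]*sV+d[:,1]*cV
h=g[2]+.0065
for a in (-.109,-.101,-.077,-.069,-.053,-.045,-.037,-.029):
    k=(abs(U-a)<.004)&(Q[:,2]>h-.015)&(Q[:,2]<h+.015)&(abs(W-.001)<.012)
    if k.sum()>3: print(np.round([a,np.median(Q[k,2]),W[k].min(),W[k].max()],4),k.sum())
k=(Q[:,2]>h-.02)&(Q[:,2]<h+.012)&(abs(W-.001)<.012);print('tip u',np.sort(U[k])[:20].mean().round(4))
E
python3 lvl.py
```

```text
18.05 G [-7.890e-02  1.000e-04  1.791e-01] F [ 1.1 -0.6 -5.1] T [ 0.11 -0.05 -0.01] [-0.0066  0.078  -0.0007]
[-0.109   0.1854 -0.0088  0.0094] 547
[-0.101   0.1856 -0.0088  0.0094] 548
[-0.077   0.1858 -0.0084  0.0095] 484
[-0.069   0.1856 -0.0084  0.0095] 285
[-0.053   0.1857 -0.0088  0.0093] 137
[-0.045   0.1857 -0.009   0.0093] 359
[-0.037   0.1857 -0.0085  0.009 ] 327
[-0.029   0.1852 -0.0074  0.0085] 18
tip u -0.117
```

Now it is level and centred, with the tip at u = −117 (home is −110). Lower.

Emit:
{"name": "servo_tool", "arguments": {
  "rows": [
    [-0.002,0,0.03,0,0,0,255],
    [-0.005,0,0.06,0,0,0,255],
    [-0.008,0,0.096,0,0,0,255],
    [-0.01,0,0.13,0,0,0,255],
    [-0.01,0,0.13,0,0,0,255]
  ]
}}

```text
t: 18.73
ee_pos: [0.4552, -0.032, 0.127]
tool_rot: [-0.042, 0.998, -0.001, -0.04]
ft_force: [0.4, 0.4, -5.1]
grip_width: 0.186
gripper_force: 60.0
```

```bash
python3 lvl.py
```

```text
18.725 G [-0.0792  0.0002  0.1458] F [ 0.4  0.4 -5.1] T [ 0.15 -0.07  0.03] [-0.0064  0.0797 -0.0005]
[-0.109   0.1522 -0.0088  0.0094] 546
[-0.101   0.1522 -0.0089  0.0095] 551
[-0.077   0.1525 -0.0084  0.0095] 480
[-0.069   0.1521 -0.0084  0.0095] 270
[-0.053   0.1524 -0.0088  0.0093] 153
[-0.045   0.1523 -0.0089  0.0129] 371
[-0.037   0.1523 -0.0084  0.013 ] 355
[-0.029   0.1441 -0.0074  0.0127] 37
tip u -0.1173
```

Emit:
{"name": "servo_tool", "arguments": {
  "rows": [
    [-0.002,0,0.03,0,0,0,255],
    [-0.005,0,0.06,0,0,0,255],
    [-0.006,0,0.075,0,0,0,255],
    [-0.007,0,0.082,0,0,0,255],
    [-0.007,0,0.082,0,0,0,255]
  ]
}}

```text
t: 19.4
ee_pos: [0.4557, -0.0321, 0.1071]
tool_rot: [-0.042, 0.998, -0.002, -0.039]
ft_force: [-0.1, -0.6, -5.2]
grip_width: 0.184
gripper_force: 60.0
```

Emit:
{"name": "servo_tool", "arguments": {
  "rows": [
    [0,0,0.003,0,0,0,255],
    [0,0,0.006,0,0,0,255],
    [0,0,0.006,0,0,0,255],
    [0,0,0.006,0,0,0,255],
    [0,0,0.006,0,0,0,255]
  ]
}}

```text
t: 20.02
ee_pos: [0.4556, -0.0321, 0.1057]
tool_rot: [-0.042, 0.998, -0.002, -0.039]
ft_force: [0.8, 0.0, -5.2]
grip_width: 0.188
gripper_force: 60.0
```

```bash
python3 lvl.py
```

```text
20.025 G [-7.880e-02  1.000e-04  1.245e-01] F [ 0.8  0.  -5.2] T [ 0.14 -0.12  0.04] [-0.0067  0.0782 -0.0005]
[-0.109   0.1308 -0.0088  0.0093] 549
[-0.101   0.1308 -0.0089  0.0094] 548
[-0.077   0.1312 -0.0085  0.0095] 488
[-0.069   0.1309 -0.0085  0.0094] 287
[-0.053   0.1312 -0.0088  0.0125] 146
[-0.045   0.1312 -0.009   0.0126] 444
[-0.037   0.131  -0.011   0.0112] 384
[-0.029   0.1302 -0.0106  0.0109] 37
tip u -0.117
```

Emit:
{"name": "servo_tool", "arguments": {
  "rows": [
    [0,0,0.003,0,0,0,255],
    [0,0,0.006,0,0,0,255],
    [-0.008,0,0.005,0,0,0,255],
    [-0.016,0,0.004,0,0,0,255],
    [-0.02,0,0.004,0,0,0,255]
  ]
}}

```text
t: 20.7
ee_pos: [0.4592, -0.0316, 0.1046]
tool_rot: [-0.043, 0.998, -0.002, -0.041]
ft_force: [-10.5, -2.0, 9.2]
grip_width: 0.188
gripper_force: 60.0
```

```bash
python3 lvl.py
```

```text
20.7 G [-0.0751  0.0002  0.1234] F [-10.5  -2.    9.2] T [-0.28  1.58  0.01] [-0.0066  0.0809 -0.0004]
[-0.109   0.1296 -0.0076  0.0089] 561
[-0.101   0.1298 -0.0087  0.0095] 564
[-0.077   0.1301 -0.0083  0.0096] 494
[-0.069   0.1299 -0.0084  0.0096] 481
[-0.053   0.1416  0.0115  0.012 ] 5
[-0.045   0.1301 -0.0088  0.0126] 394
[-0.037   0.1299 -0.0109  0.0127] 411
[-0.029   0.1298 -0.0109  0.0109] 216
tip u -0.1133
```

Emit:
{"name": "servo_tool", "arguments": {
  "rows": [
    [-0.004,0,-0.003,0,0,0,255],
    [-0.008,0,-0.003,0,0,0,255],
    [-0.012,0,-0.003,0,0,0,255],
    [-0.012,0,-0.003,0,0,0,255],
    [-0.012,0,-0.003,0,0,0,255]
  ]
}}

```text
t: 21.38
ee_pos: [0.4631, -0.0314, 0.1047]
tool_rot: [-0.042, 0.998, -0.002, -0.04]
ft_force: [-4.5, 0.1, -3.8]
grip_width: 0.185
gripper_force: 60.0
```

```bash
python3 lvl.py
```

```text
21.375 G [-0.0713  0.0002  0.1235] F [-4.5  0.1 -3.8] T [-0.06  0.53 -0.05] [-0.0065  0.0791 -0.0006]
[-0.109   0.1291 -0.0072  0.0085] 327
[-0.101   0.1298 -0.0087  0.0094] 549
[-0.077   0.1304 -0.011   0.0129] 683
[-0.069   0.1301 -0.0084  0.0096] 487
[-0.045   0.1303 -0.0088  0.0124] 190
[-0.037   0.1302 -0.0108  0.013 ] 446
[-0.029   0.1302 -0.0109  0.0111] 392
tip u -0.1094
```

Emit:
{"name": "servo_tool", "arguments": {
  "rows": [
    [-0.004,0,0,0,0,0,255],
    [-0.008,0,0,0,0,0,255],
    [-0.008,0,0,0,0,0,255],
    [-0.008,0,0,0,0,0,255],
    [-0.008,0,0,0,0,0,255]
  ]
}}

```text
t: 22.05
ee_pos: [0.4631, -0.0312, 0.1046]
tool_rot: [-0.042, 0.998, -0.001, -0.042]
ft_force: [-15.6, -3.6, 4.0]
grip_width: 0.185
gripper_force: 60.0
```

```bash
python3 lvl.py
```

```text
22.05 G [-0.0712  0.0003  0.1233] F [-15.6  -3.6   4. ] T [-0.56  1.98 -0.06] [-0.0064  0.0833 -0.0004]
[-0.109   0.1291 -0.0071  0.0085] 325
[-0.101   0.1297 -0.0086  0.0097] 553
[-0.077   0.1303 -0.0109  0.0129] 690
[-0.069   0.13   -0.0083  0.0096] 492
[-0.045   0.1302 -0.0086  0.0125] 184
[-0.037   0.13   -0.0107  0.0126] 450
[-0.029   0.13   -0.0108  0.0111] 395
tip u -0.1093
```

The stake is home: it stops moving as the push rises to 16 N. Release and go above the crank.

Emit:
{"name": "servo_tool", "arguments": {
  "rows": [
    [0,0,0,0,0,0,190],
    [0,0,0,0,0,0,150],
    [0,0,0,0,0,0,120],
    [0,0,0,0,0,0,110],
    [0,0,0,0,0,0,110]
  ]
}}

```text
t: 22.72
ee_pos: [0.4656, -0.0312, 0.1047]
tool_rot: [-0.042, 0.998, -0.002, -0.039]
ft_force: [0.2, 0.7, -0.3]
grip_width: 0.559
gripper_force: 0.0
```

Emit:
{"name": "servo_tool", "arguments": {
  "rows": [
    [0.004,0,-0.05,0,0,0,110],
    [0.012,0,-0.15,0,0,0,110],
    [0.03,0,-0.35,0,0,0,110],
    [0.045,0,-0.6,0,0,0,110],
    [0.06,0,-0.8,0,0,0,110]
  ]
}}

```text
t: 23.35
ee_pos: [0.4659, -0.0311, 0.3086]
tool_rot: [-0.042, 0.998, -0.002, -0.038]
ft_force: [1.6, 0.1, 0.2]
grip_width: 0.571
gripper_force: 0.0
```

Run:
```python
from h import *
o=get_obs();p=o['ee_pos'];e=V(.01,-.15,.32);m=(p+e)/2
print(p,o['ft_force'])
plan([(m,down(140)),(e,down(94.9))])
```

```text
[ 0.46594889 -0.0310769   0.30863032] [1.61983194 0.14834718 0.16959748]
[-0.158, -0.3, -0.035, -0.01, -0.023, 0.249] rows>=4.2
[-0.325, -0.1, -0.023, 0.0, -0.0, 0.251] rows>=4.2
```

Emit:
{"name": "servo_tool", "arguments": {
  "rows": [
    [-0.03,-0.06,-0.007,-0.002,-0.005,0.05,110],
    [-0.06,-0.12,-0.014,-0.004,-0.01,0.1,110],
    [-0.09,-0.18,-0.021,-0.006,-0.014,0.15,110],
    [-0.12,-0.24,-0.028,-0.008,-0.019,0.2,110],
    [-0.158,-0.3,-0.035,-0.01,-0.023,0.249,110]
  ]
}}

```text
t: 23.98
ee_pos: [0.5125, -0.1029, 0.3119]
tool_rot: [0.344, 0.939, 0.0, -0.001]
ft_force: [0.3, 0.5, 0.2]
grip_width: 0.566
gripper_force: 0.0
```

Emit:
{"name": "servo_tool", "arguments": {
  "rows": [
    [-0.065,-0.02,-0.005,0,0,0.05,110],
    [-0.13,-0.04,-0.01,0,0,0.1,110],
    [-0.195,-0.06,-0.014,0,0,0.15,110],
    [-0.26,-0.08,-0.018,0,0,0.2,110],
    [-0.325,-0.1,-0.023,0,0,0.251,110]
  ]
}}

```text
t: 24.6
ee_pos: [0.5587, -0.1742, 0.3174]
tool_rot: [0.679, 0.735, -0.0, -0.001]
ft_force: [-1.1, 0.5, 0.3]
grip_width: 0.568
gripper_force: 0.0
```

Run:
```python
from h import *
o=get_obs();print(o['t'],toV(o['ee_pos']),o['tool_rot'])
s=save('wrist','w5');P=cloud(s,o);np.save('w5P.npy',P)
C=s['pixels'].astype(int);T=np.apply_along_axis(toV,2,P)
m=(C[...,0]>120)&(C[...,1]<60)&(C[...,2]<60)&(abs(T[...,0])<.09)&(abs(T[...,1]+.14)<.06)&(T[...,2]>.02)
A=T[m];v,u=np.nonzero(m);print(len(A),u.min(),u.max(),v.min(),v.max())
print(np.round(A[np.argsort(A[:,0])][::max(1,len(A)//25)],4))
```

```text
24.6 [ 0.01031932 -0.15033101  0.31739175] [ 6.78514521e-01  7.34586392e-01 -5.16268366e-05 -9.35679958e-04]
422 296 328 149 170
[[-0.0185 -0.1304  0.0648]
 [-0.0153 -0.1358  0.0749]
 [-0.0138 -0.1317  0.0751]
 [-0.0112 -0.1242  0.0709]
 [-0.0096 -0.1261  0.0767]
 [-0.0081 -0.1269  0.0811]
 [-0.0066 -0.1387  0.0901]
 [-0.0053 -0.1374  0.09  ]
 [-0.0038 -0.1382  0.0935]
 [-0.0025 -0.139   0.0963]
 [-0.0011 -0.14    0.0982]
 [ 0.0002 -0.1392  0.1022]
 [ 0.0015 -0.1248  0.0963]
 [ 0.0027 -0.1408  0.1007]
 [ 0.004  -0.1239  0.0938]
 [ 0.0053 -0.141   0.1069]
 [ 0.0066 -0.1238  0.0946]
 [ 0.0078 -0.1417  0.1099]
 [ 0.008  -0.1303  0.1182]
 [ 0.0092 -0.1293  0.117 ]
 [ 0.0104 -0.126   0.1143]
 [ 0.0116 -0.1268  0.1175]
 [ 0.0128 -0.1285  0.1216]
 [ 0.014  -0.1334  0.1218]
 [ 0.0152 -0.1285  0.1217]
 [ 0.0176 -0.125   0.1212]
 [ 0.0202 -0.1238  0.1133]]
```

View pics/w5.png

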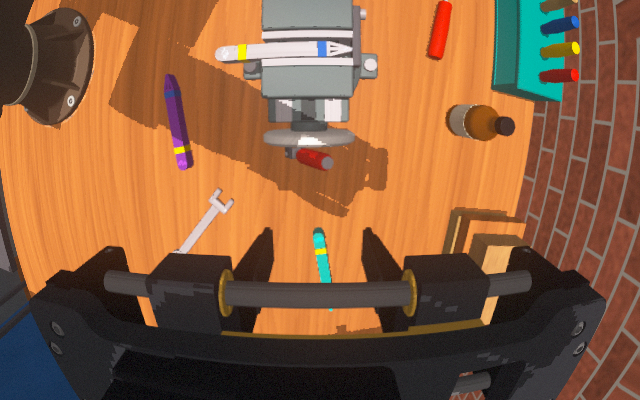

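The picture shows the stake laid with its round nose (225,53) out, and the handle folded, its pin near (290,153) and end at (327,162).

Run:
```python
from h import *
from scipy.optimize import least_squares
s=dict(np.load('w5.npz'));P=np.load('w5P.npy');C=s['pixels'].astype(int);T=np.apply_along_axis(toV,2,P)
m=(C[...,0]>60)&(C[...,0]>2.2*C[...,1])&(C[...,0]>2.2*C[...,2])&(abs(T[...,0])<.09)&(abs(T[...,1]+.14)<.06)&(T[...,2]>.02)
A=T[m];print(len(A))
def f(p):
    d=np.array([np.sin(p[0]),0,np.cos(p[0])]);w=A-np.array([p[1],-.133+p[2],.08]);n=np.array([np.cos(p[0]),0,-np.sin(p[0])])
    return np.hypot(w@n,w[:,1])-.011
for q0 in(.1,.5):
    r=least_squares(f,[q0,0,0],loss='soft_l1',f_scale=.001);print(r.x,r.cost,abs(r.fun).mean())
q=r.x[0];t=A[:,0]*np.sin(q)+(A[:,2]-.08)*np.cos(q);print('along',np.percentile(t,[0,2,98,100]))
v,u=np.nonzero(m);print(u.min(),u.max(),v.min(),v.max())
```

```text
434
[ 5.12191244e-01  6.58416076e-05 -1.11629810e-03] 0.00010531054495424759 0.0006093314428977478
[ 5.12191311e-01  6.58405633e-05 -1.11629770e-03] 0.0001053105449542637 0.0006093314808121975
along [-0.02231359 -0.01657666  0.04498668  0.04672506]
296 329 148 170
```

```bash
cat >> h.py <<'E'
q0=.51
def crankG(phi,r=.072,q=q0,y0=-.1345):
    d=np.array([np.sin(q),0,np.cos(q)]);pin=np.array([0,y0,.08])-.046*d
    g=pin+r*(np.cos(phi)*d+np.sin(phi)*np.array([0,-1,0]));return V(*g)
rc=down(94.9,ay,q0)
E
python3 - <<'E'
from h import *
D=V(np.sin(q0),0,np.cos(q0))-V(0,0,0)
G=crankG(0)
plan([(tcp(G+.09*D,rc),rc),(tcp(G,rc),rc)])
print(tcp(G+.09*D,rc),rc.as_quat())
E
```

```text
[0.071, 0.145, 0.61, 0.162, -0.001, -0.004] rows>=2.7
[0.0, -0.0, 0.36, 0.0, 0.0, 0.0] rows>=1.4
[ 0.59436599 -0.15525534  0.16483077] [ 0.65436619  0.71286545 -0.18582604 -0.17057676]
```

Emit:
{"name": "servo_tool", "arguments": {
  "rows": [
    [0.018,0.036,0.15,0.04,0,-0.001,110],
    [0.036,0.072,0.3,0.08,0,-0.002,110],
    [0.054,0.11,0.45,0.12,0,-0.003,110],
    [0.071,0.145,0.61,0.162,-0.001,-0.004,110],
    [0.071,0.145,0.61,0.162,-0.001,-0.004,110]
  ]
}}

```text
t: 25.28
ee_pos: [0.5925, -0.1516, 0.1591]
tool_rot: [0.648, 0.717, -0.188, -0.174]
ft_force: [-0.2, 0.9, 0.3]
grip_width: 0.568
gripper_force: 0.0
```

Run:
```python
from h import *
o=get_obs();print(o['t'],o['ee_pos'],o['tool_rot'],o['ft_force'])
plan([(tcp(crankG(0),rc),rc)])
```

```text
25.275 [ 0.59248161 -0.1515619   0.15913875] [ 0.64760044  0.71742479 -0.18848485 -0.17432385] [-0.16660176  0.89513243  0.27817118]
[-0.015, -0.003, 0.337, -0.003, 0.001, 0.005] rows>=1.3
```

Emit:
{"name": "servo_tool", "arguments": {
  "rows": [
    [-0.015,-0.003,0.05,-0.003,0.001,0.005,110],
    [-0.015,-0.003,0.12,-0.003,0.001,0.005,110],
    [-0.015,-0.003,0.16,-0.003,0.001,0.005,110],
    [-0.015,-0.003,0.16,-0.003,0.001,0.005,110],
    [-0.015,-0.003,0.16,-0.003,0.001,0.005,110]
  ]
}}

```text
t: 25.9
ee_pos: [0.5737, -0.1587, 0.1305]
tool_rot: [0.657, 0.712, -0.183, -0.166]
ft_force: [0.3, 0.1, -0.2]
grip_width: 0.568
gripper_force: 0.0
```

Run:
```python
from h import *
o=get_obs();print(o['t'],o['ee_pos'],o['tool_rot'],o['ft_force'])
plan([(tcp(crankG(0),rc),rc)])
```

```text
25.9 [ 0.57374269 -0.15866611  0.13050997] [ 0.65675107  0.71247951 -0.18296648 -0.16605493] [ 0.32365629  0.11644563 -0.24112878]
[0.007, 0.004, 0.2, 0.003, 0.001, -0.001] rows>=0.8
```

Emit:
{"name": "servo_tool", "arguments": {
  "rows": [
    [0.004,0.002,0.05,0.002,0,0,110],
    [0.006,0.003,0.1,0.003,0,0,110],
    [0.006,0.003,0.15,0.003,0,0,110],
    [0.006,0.003,0.2,0.003,0,0,110],
    [0.006,0.003,0.2,0.003,0,0,110]
  ]
}}

```text
t: 26.52
ee_pos: [0.5492, -0.1591, 0.0843]
tool_rot: [0.656, 0.711, -0.187, -0.171]
ft_force: [1.0, 0.2, 1.2]
grip_width: 0.565
gripper_force: 0.0
```

Run:
```python
from h import *
o=get_obs();print(o['t'],o['ee_pos'],o['tool_rot'],o['ft_force'],o['q'])
plan([(tcp(crankG(0),rc),rc)])
```

```text
26.525 [ 0.54915238 -0.15910002  0.08426888] [ 0.65573876  0.71119951 -0.18718655 -0.17077215] [0.96477985 0.16990215 1.19001037] [-0.3077512   0.76821886  1.50164448 -0.19394209  1.35471368 -0.30039374]
[-0.0, 0.001, -0.01, -0.001, 0.0, -0.001] rows>=0.0
```

Emit:
{"name": "servo_tool", "arguments": {
  "rows": [
    [0,0,0,0,0,0,180],
    [0,0,0,0,0,0,255],
    [0,0,0,0,0,0,255],
    [0,0,0,0,0,0,255],
    [0,0,0,0,0,0,255]
  ],
  "grip_force": 30
}}

```text
t: 27.15
ee_pos: [0.5497, -0.1592, 0.0855]
tool_rot: [0.656, 0.711, -0.187, -0.17]
ft_force: [-2.5, 0.3, 4.1]
grip_width: 0.228
gripper_force: 30.0
```

Run:
```python
from h import *
o=get_obs();p=o['ee_pos'];print(o['t'],p,o['ft_force'],o['grip_width']*95,o['gripper_force'])
r=R.from_quat(o['tool_rot']);g0=crankG(0)
# shifts relative to current pose, constant orientation
for n in range(1,11):
    ph=.157*n*1.02; d=r.inv().apply(crankG(ph)-g0)/.25; print(n,d.round(3).tolist())
d5=r.inv().apply(crankG(.157*5*1.02)-g0)/.25
for n in range(6,11): print(n,(r.inv().apply(crankG(.157*n*1.02)-g0)/.25-d5).round(3).tolist())
```

```text
27.15 [ 0.54974588 -0.15916245  0.08553559] [-2.47313198  0.25443189  4.12114829] 21.660226183454107 30.001070201396942
1 [-0.046, 0.0, 0.004]
2 [-0.091, 0.0, 0.015]
3 [-0.133, 0.001, 0.033]
4 [-0.172, 0.001, 0.057]
5 [-0.207, 0.001, 0.088]
6 [-0.236, 0.001, 0.123]
7 [-0.259, 0.001, 0.163]
8 [-0.276, 0.002, 0.206]
9 [-0.285, 0.002, 0.251]
10 [-0.288, 0.002, 0.297]
6 [-0.029, 0.0, 0.036]
7 [-0.053, 0.0, 0.075]
8 [-0.069, 0.0, 0.118]
9 [-0.079, 0.001, 0.163]
10 [-0.081, 0.001, 0.209]
```

Gripped (21.7 mm). Swing out the first half.

Emit:
{"name": "servo_tool", "arguments": {
  "rows": [
    [-0.046,0,0.004,0,0,0,255],
    [-0.091,0,0.015,0,0,0,255],
    [-0.133,0.001,0.033,0,0,0,255],
    [-0.172,0.001,0.057,0,0,0,255],
    [-0.207,0.001,0.088,0,0,0,255]
  ]
}}

```text
t: 27.78
ee_pos: [0.5446, -0.213, 0.0675]
tool_rot: [0.656, 0.712, -0.187, -0.168]
ft_force: [1.5, -4.3, 14.2]
grip_width: 0.226
gripper_force: 30.0
```

```bash
cat > st.py <<'E'
from h import *
o=get_obs();p=o['ee_pos'];r=R.from_quat(o['tool_rot']);g=toV(p-r.apply([0,0,.0188]));print(o['t'],'G',g.round(4),'F',o['ft_force'].round(1),'T',o['ft_torque'].round(2),o['grip_width']*95,o['gripper_force'])
d=np.array([np.sin(q0),0,np.cos(q0)]);w=g-(np.array([0,-.1345,.08])-.046*d);print('phi',np.arctan2(-w[1],w@d),'r',np.hypot(w[1],w@d),'side',w@[np.cos(q0),0,-np.sin(q0)])
E
python3 st.py
```

```text
27.775 G [ 0.0021 -0.1878  0.084 ] F [ 1.5 -4.3 14.2] T [-0.36  0.47  0.24] 21.489971730062646 30.017467439174652
phi 0.8121965912491842 r 0.07338074150943837 side -0.00012156578636354288
```

Emit:
{"name": "servo_tool", "arguments": {
  "rows": [
    [-0.029,0,0.036,0,0,0,255],
    [-0.053,0,0.075,0,0,0,255],
    [-0.069,0,0.118,0,0,0,255],
    [-0.079,0.001,0.163,0,0,0,255],
    [-0.081,0.001,0.209,0,0,0,255]
  ],
  "grip_force": 40
}}

```text
t: 28.4
ee_pos: [0.5216, -0.2374, 0.022]
tool_rot: [0.656, 0.712, -0.187, -0.166]
ft_force: [0.8, -14.6, 11.7]
grip_width: 0.222
gripper_force: 40.0
```

```bash
python3 st.py
```

```text
28.4 G [-0.023  -0.21    0.0385] F [  0.8 -14.6  11.7] T [-1.6   0.49  1.04] 21.119996230820853 40.01666843891144
phi 1.5904023418102013 r 0.07548173032181071 side 0.00021238136358479873
```

Emit:
{"name": "servo_tool", "arguments": {
  "rows": [
    [0,0,0.01,0,0,0,255],
    [0,0,0.016,0,0,0,255],
    [0,0,0.016,0,0,0,255],
    [0,0,0.016,0,0,0,255],
    [0,0,0.016,0,0,0,255]
  ]
}}

```text
t: 29.02
ee_pos: [0.5191, -0.2373, 0.0176]
tool_rot: [0.656, 0.712, -0.187, -0.167]
ft_force: [0.8, -16.5, 5.3]
grip_width: 0.222
gripper_force: 40.0
```

```bash
python3 st.py
```

```text
29.025 G [-0.0254 -0.2097  0.034 ] F [  0.8 -16.5   5.3] T [-1.81 -0.14  1.2 ] 21.136405907688943 39.958927631378174
phi 1.6570118341959539 r 0.07548230299167571 side 0.00031130460307582613
```

Emit:
{"name": "servo_tool", "arguments": {
  "rows": [
    [0,0,-0.008,0,0,0,255],
    [0,0,-0.02,0,0,0,255],
    [0,0,-0.03,0,0,0,255],
    [0,0,-0.03,0,0,0,255],
    [0,0,-0.03,0,0,0,255]
  ]
}}

```text
t: 29.65
ee_pos: [0.5208, -0.2359, 0.0221]
tool_rot: [0.656, 0.711, -0.188, -0.17]
ft_force: [-5.4, -13.5, -11.6]
grip_width: 0.224
gripper_force: 40.0
```

```bash
python3 st.py
```

```text
29.65 G [-0.0235 -0.2085  0.0385] F [ -5.4 -13.5 -11.6] T [-1.84 -0.4   1.17] 21.32173659799374 39.994996190071106
phi 1.5940155687689814 r 0.0739926822235859 side -0.00022142383672224154
```

Latched: pulling back with about 13 N doesn't fold it. Now the winding rows.

```bash
cat > wind.py <<'E'
from h import *
import sys
def Gw(q,y): return V(-.046*np.sin(q),y,.08-.046*np.cos(q))
def rot(q): return down(94.9,ay,max(0,.51-(q-.51)*.39))
def call(qs,start): 
    p,r=start
    for q in qs:
        rr=rot(q);t=tcp(Gw(q,Y),rr);d=r.inv().apply(t-p)/.25;w=(r.inv()*rr).as_rotvec()/np.pi
        print([round(float(x),3) for x in np.r_[d,w]]+[255],end=',' if q!=qs[-1] else '\n')
    return (t,rr)
E
python3 - <<'E'
import wind; from wind import *
o=get_obs();r=R.from_quat(o['tool_rot'])
wind.Y=toV(o['ee_pos']-r.apply([0,0,.0188]))[1]-.002
c0=tcp(Gw(.51,wind.Y+.002),rot(.51))-rot(.51).apply([0,0,.00125])
s=(c0,rot(.51));print(wind.Y)
for a in (.51,1.82,3.13): s=call([a+.262*i for i in range(1,6)],s)
E
```

```text
-0.21047273716400466
[-0.008, -0.04, -0.002, -0.033, 0.0, -0.0, 255],[-0.008, -0.077, -0.021, -0.065, -0.0, -0.0, 255],[-0.008, -0.107, -0.052, -0.098, -0.0, 0.0, 255],[-0.008, -0.13, -0.093, -0.13, -0.0, 0.0, 255],[-0.008, -0.141, -0.141, -0.162, -0.0, -0.0, 255]
[0.0, 0.018, -0.045, 0.0, 0.0, 0.0, 255],[-0.0, 0.047, -0.083, 0.0, 0.0, 0.0, 255],[-0.0, 0.084, -0.113, 0.0, 0.0, 0.0, 255],[-0.0, 0.129, -0.132, 0.0, 0.0, 0.0, 255],[-0.0, 0.176, -0.139, 0.0, 0.0, 0.0, 255]
[-0.0, 0.048, 0.006, 0.0, 0.0, 0.0, 255],[0.0, 0.092, 0.024, 0.0, 0.0, 0.0, 255],[0.0, 0.131, 0.052, 0.0, 0.0, 0.0, 255],[0.0, 0.16, 0.09, 0.0, 0.0, 0.0, 255],[0.0, 0.179, 0.134, 0.0, 0.0, 0.0, 255]
```

Emit:
{"name": "servo_tool", "arguments": {
  "rows": [
    [-0.008,-0.04,-0.002,-0.033,0,0,255],
    [-0.008,-0.077,-0.021,-0.065,0,0,255],
    [-0.008,-0.107,-0.052,-0.098,0,0,255],
    [-0.008,-0.13,-0.093,-0.13,0,0,255],
    [-0.008,-0.141,-0.141,-0.162,0,0,255]
  ]
}}

```text
t: 30.28
ee_pos: [0.5104, -0.2377, 0.0713]
tool_rot: [0.678, 0.735, 0.0, 0.004]
ft_force: [22.2, 5.3, -22.3]
grip_width: 0.228
gripper_force: 40.5
```

```bash
cat > st2.py <<'E'
from h import *
o=get_obs();p=o['ee_pos'];r=R.from_quat(o['tool_rot']);g=toV(p-r.apply([0,0,.0188]));print(o['t'],'G',g.round(4),'F',o['ft_force'].round(1),'T',o['ft_torque'].round(2),'w',o['grip_width']*95,'q',np.arctan2(-g[0],.08-g[2]),'rad',np.hypot(g[0],g[2]-.08),'rot err',(r*down(94.9).inv()).as_rotvec().round(3))
E
python3 st2.py
```

```text
30.275 G [-0.0434 -0.2093  0.0901] F [ 22.2   5.3 -22.3] T [ 0.85 -3.36 -0.73] w 21.675481369673946 q 1.799168540946618 rad 0.04456134898195349 rot err [-0.005 -0.006 -0.006]
```

Emit:
{"name": "servo_tool", "arguments": {
  "rows": [
    [0,0.018,-0.045,0,0,0,255],
    [0,0.047,-0.083,0,0,0,255],
    [0,0.084,-0.113,0,0,0,255],
    [0,0.129,-0.132,0,0,0,255],
    [0,0.176,-0.139,0,0,0,255]
  ]
}}

```text
t: 30.9
ee_pos: [0.5504, -0.2332, 0.1021]
tool_rot: [0.677, 0.736, -0.003, -0.003]
ft_force: [-4.4, -10.8, -35.7]
grip_width: 0.224
gripper_force: 40.0
```

```bash
python3 st2.py
```

```text
30.9 G [-0.0028 -0.2084  0.1209] F [ -4.4 -10.8 -35.7] T [-1.92  0.59  0.33] w 21.301486201961115 q 3.07273985405132 rad 0.04104145912038002 rot err [-0.002  0.008 -0.003]
```

Run:
```python
import wind; from wind import *
wind.Y=-.2105
s=(tcp(Gw(3.13,-.2105),rot(3.13)),rot(3.13))
wind.Gw=lambda q,y: V(-.0425*np.sin(q)+.001,y,.08-.0425*np.cos(q))
for a in (3.13,4.44): s=call([a+.262*i for i in range(1,6)],s)
s=call([5.93,6.1,6.28,6.45,6.6],s)
s=call([6.7,6.8,6.9,6.95,7.0],s)
```

```text
[0.0, 0.048, 0.019, 0.0, 0.0, 0.0, 255],[0.0, 0.089, 0.036, 0.0, 0.0, 0.0, 255],[0.0, 0.125, 0.062, 0.0, 0.0, 0.0, 255],[0.0, 0.152, 0.097, 0.0, 0.0, 0.0, 255],[-0.0, 0.17, 0.138, 0.0, 0.0, 0.0, 255]
[0.0, 0.006, 0.044, 0.0, 0.0, 0.0, 255],[0.0, 0.001, 0.088, 0.0, 0.0, 0.0, 255],[0.0, -0.016, 0.129, 0.0, 0.0, 0.0, 255],[0.0, -0.042, 0.165, 0.0, 0.0, 0.0, 255],[0.0, -0.077, 0.192, 0.0, 0.0, 0.0, 255]
[-0.0, -0.028, 0.013, 0.0, 0.0, 0.0, 255],[-0.0, -0.055, 0.021, 0.0, 0.0, 0.0, 255],[0.0, -0.086, 0.024, 0.0, 0.0, 0.0, 255],[0.0, -0.115, 0.021, 0.0, 0.0, 0.0, 255],[-0.0, -0.139, 0.015, 0.0, 0.0, 0.0, 255]
[0.0, -0.016, -0.006, 0.0, 0.0, 0.0, 255],[0.0, -0.031, -0.014, 0.0, 0.0, 0.0, 255],[0.0, -0.045, -0.023, 0.0, 0.0, 0.0, 255],[0.0, -0.052, -0.028, 0.0, 0.0, 0.0, 255],[0.0, -0.059, -0.033, 0.0, 0.0, 0.0, 255]
```

Emit:
{"name": "servo_tool", "arguments": {
  "rows": [
    [0,0.048,0.019,0,0,0,255],
    [0,0.089,0.036,0,0,0,255],
    [0,0.125,0.062,0,0,0,255],
    [0,0.152,0.097,0,0,0,255],
    [0,0.17,0.138,0,0,0,255]
  ]
}}

```text
t: 31.52
ee_pos: [0.5935, -0.2302, 0.0705]
tool_rot: [0.677, 0.736, -0.003, -0.001]
ft_force: [-5.6, -3.1, 2.2]
grip_width: 0.222
gripper_force: 40.0
```

```bash
python3 st2.py
```

```text
31.525 G [ 0.0403 -0.209   0.0893] F [-5.6 -3.1  2.2] T [-0.11  0.91  0.1 ] w 21.119678137352242 q -1.7980875299334695 rad 0.04133606436901364 rot err [-0.003  0.004 -0.003]
```

Emit:
{"name": "servo_tool", "arguments": {
  "rows": [
    [0,0.006,0.044,0,0,0,255],
    [0,0.001,0.088,0,0,0,255],
    [0,-0.016,0.129,0,0,0,255],
    [0,-0.042,0.165,0,0,0,255],
    [0,-0.077,0.192,0,0,0,255]
  ]
}}

```text
t: 32.15
ee_pos: [0.5785, -0.2321, 0.0237]
tool_rot: [0.678, 0.735, 0.0, 0.004]
ft_force: [12.5, 2.2, -3.3]
grip_width: 0.232
gripper_force: 40.7
```

```bash
python3 st2.py
```

```text
32.15 G [ 0.025  -0.2096  0.0425] F [12.5  2.2 -3.3] T [ 0.13 -2.26 -0.76] w 22.08228149562571 q -0.588373045816274 rad 0.04505387920823544 rot err [-0.006 -0.006 -0.005]
```

Emit:
{"name": "servo_tool", "arguments": {
  "rows": [
    [0,-0.028,0.013,0,0,0,255],
    [0,-0.055,0.021,0,0,0,255],
    [0,-0.086,0.024,0,0,0,255],
    [0,-0.115,0.021,0,0,0,255],
    [0,-0.139,0.015,0,0,0,255]
  ]
}}

```text
t: 32.78
ee_pos: [0.5415, -0.2343, 0.0187]
tool_rot: [0.677, 0.736, -0.001, 0.001]
ft_force: [8.3, 0.8, -15.7]
grip_width: 0.222
gripper_force: 40.0
```

```bash
python3 st2.py
```

```text
32.775 G [-0.0119 -0.2087  0.0375] F [  8.3   0.8 -15.7] T [-0.38 -1.4   0.34] w 21.117412304989738 q 0.27389585003223493 rad 0.04415882095878848 rot err [-0.004 -0.    -0.003]
```

Emit:
{"name": "servo_tool", "arguments": {
  "rows": [
    [0,-0.016,-0.006,0,0,0,255],
    [0,-0.031,-0.014,0,0,0,255],
    [0,-0.045,-0.023,0,0,0,255],
    [0,-0.045,-0.023,0,0,0,255],
    [0,-0.045,-0.023,0,0,0,255]
  ]
}}

```text
t: 33.4
ee_pos: [0.5296, -0.2355, 0.0242]
tool_rot: [0.677, 0.736, -0.002, 0.001]
ft_force: [4.2, -4.0, -15.5]
grip_width: 0.225
gripper_force: 40.8
```

```bash
python3 st2.py
```

```text
33.4 G [-0.0239 -0.2089  0.043 ] F [  4.2  -4.  -15.5] T [-0.8  -0.57  0.88] w 21.386086116534376 q 0.5727755915809184 rad 0.04401488080743196 rot err [-0.004  0.002 -0.001]
```

Emit:
{"name": "servo_tool", "arguments": {
  "rows": [
    [0,-0.007,-0.005,0,0,0,255],
    [0,-0.014,-0.01,0,0,0,255],
    [0,-0.02,-0.016,0,0,0,255],
    [0,-0.02,-0.016,0,0,0,255],
    [0,-0.02,-0.016,0,0,0,255]
  ]
}}

```text
t: 34.02
ee_pos: [0.5268, -0.2357, 0.0277]
tool_rot: [0.677, 0.736, -0.001, 0.002]
ft_force: [19.1, 0.7, -27.6]
grip_width: 0.221
gripper_force: 40.0
```

```bash
python3 st2.py
```

```text
34.025 G [-0.0268 -0.2088  0.0465] F [ 19.1   0.7 -27.6] T [ 0.   -3.03  0.37] w 20.987964027333785 q 0.6748989903825193 rad 0.04286241010530068 rot err [-0.004 -0.002 -0.003]
```

Emit:
{"name": "servo_tool", "arguments": {
  "rows": [
    [0,-0.007,-0.006,0,0,0,255],
    [0,-0.014,-0.012,0,0,0,255],
    [0,-0.014,-0.012,0,0,0,255],
    [0,-0.014,-0.012,0,0,0,255],
    [0,-0.014,-0.012,0,0,0,255]
  ]
}}

```text
t: 34.65
ee_pos: [0.525, -0.2357, 0.0307]
tool_rot: [0.678, 0.736, 0.0, 0.004]
ft_force: [29.4, 7.1, -34.3]
grip_width: 0.224
gripper_force: 40.0
```

```bash
python3 st2.py
```

```text
34.65 G [-0.0286 -0.2086  0.0495] F [ 29.4   7.1 -34.3] T [ 0.75 -4.83  0.12] w 21.250289621425583 q 0.7531300907723854 rad 0.04187335317487923 rot err [-0.005 -0.005 -0.003]
```

Emit:
{"name": "servo_tool", "arguments": {
  "rows": [
    [0,-0.007,-0.007,0,0,0,255],
    [0,-0.014,-0.014,0,0,0,255],
    [0,-0.014,-0.014,0,0,0,255],
    [0,-0.014,-0.014,0,0,0,255],
    [0,-0.014,-0.014,0,0,0,255]
  ],
  "grip_force": 55
}}

```text
t: 35.28
ee_pos: [0.5231, -0.2355, 0.0339]
tool_rot: [0.678, 0.735, 0.001, 0.005]
ft_force: [40.0, 13.1, -41.2]
grip_width: 0.22
gripper_force: 54.8
```

```bash
python3 st2.py
```

```text
35.275 G [-0.0306 -0.2083  0.0527] F [ 40.   13.1 -41.2] T [ 1.76 -6.72 -0.06] w 20.924169003306258 q 0.8430407324848237 rad 0.04098099636959202 rot err [-0.005 -0.008 -0.004]
```

Emit:
{"name": "servo_tool", "arguments": {
  "rows": [
    [0,0.02,0.02,0,0,0,255],
    [0,0.03,0.03,0,0,0,180],
    [0,0.03,0.03,0,0,0,130],
    [0,0.03,0.03,0,0,0,110],
    [0,0.03,0.03,0,0,0,110]
  ]
}}

```text
t: 35.9
ee_pos: [0.5249, -0.2358, 0.0289]
tool_rot: [0.678, 0.735, -0.002, 0.001]
ft_force: [0.5, 0.4, 0.4]
grip_width: 0.541
gripper_force: 0.0
```

Emit:
{"name": "servo_tool", "arguments": {
  "rows": [
    [0,0,-0.1,0,0,0,110],
    [0,0,-0.3,0,0,0,110],
    [0,0,-0.5,0,0,0,110],
    [0,0,-0.7,0,0,0,110],
    [0,0,-0.8,0,0,0,110]
  ]
}}

```text
t: 36.52
ee_pos: [0.5256, -0.2352, 0.2317]
tool_rot: [0.678, 0.735, -0.001, 0.002]
ft_force: [0.1, -0.2, 0.3]
grip_width: 0.573
gripper_force: 0.0
```

```bash
cat > look.py <<'E'
from h import *
from scipy.optimize import least_squares
import sys
o=get_obs();print(o['t'],toV(o['ee_pos']),o['ft_force'].round(1),o['grip_width'])
s=save('wrist',sys.argv[1]);P=cloud(s,o);C=s['pixels'].astype(int);T=np.apply_along_axis(toV,2,P)
m=(C[...,0]>60)&(C[...,0]>2.2*C[...,1])&(C[...,0]>2.2*C[...,2])&(abs(T[...,0])<.09)&(T[...,1]<-.12)&(T[...,1]>-.25)&(T[...,2]>.01)
A=T[m];v,u=np.nonzero(m);print(len(A),u.min(),u.max(),v.min(),v.max())
# axis line: point at y=-.2, slopes in x and z per y
def f(p):
    d=np.array([p[2],-1,p[3]]);d/=np.linalg.norm(d);w=A-np.array([p[0],-.2,p[1]]);return np.linalg.norm(np.cross(w,d),axis=1)-.011
r=least_squares(f,[A[:,0].mean(),A[:,2].mean()-.008,0,0],loss='soft_l1',f_scale=.001);p=r.x;print(p.round(4),abs(r.fun).mean(),'y',np.percentile(A[:,1],[1,99]))
for y in(-.133,-.2): 
    t=-(y+.2);x=p[0]+p[2]*t;z=p[1]+p[3]*t;print(y,x.round(4),z.round(4),'q',np.arctan2(-x,.08-z).round(3),'rad',np.hypot(x,z-.08).round(4))
np.save(sys.argv[1]+'P.npy',P)
E
python3 look.py w6
```

```text
36.525 [-0.0279183 -0.2082664  0.231742 ] [ 0.1 -0.2  0.3] 0.5728975128181403
1065 257 638 29 249
[-0.0266  0.0428  0.0129  0.0224] 0.003380034527398409 y [-0.22483913 -0.15766191]
-0.133 -0.0275 0.0413 q 0.617 rad 0.0475
-0.2 -0.0266 0.0428 q 0.62 rad 0.0457
```

View pics/w6.png

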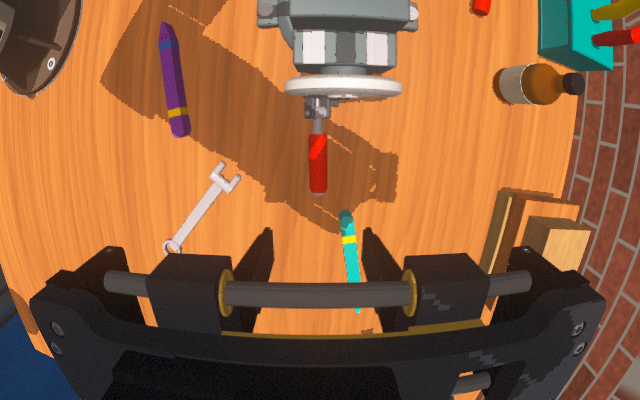

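The handle is straight out of the wheel (318,160), latched; wheel q = 0.617 + 2π = 6.90, at its stop. Last check: the stake.

Emit:
{"name": "servo_tool", "arguments": {
  "rows": [
    [0.08,0,-0.15,0,0,0,60],
    [0.16,0,-0.3,0,0,0,0],
    [0.24,0,-0.4,0,0,0,0],
    [0.24,0,-0.4,0,0,0,0],
    [0.24,0,-0.4,0,0,0,0]
  ]
}}

```text
t: 37.2
ee_pos: [0.5203, -0.1751, 0.3271]
tool_rot: [0.678, 0.735, -0.002, -0.0]
ft_force: [0.1, 0.8, -0.2]
grip_width: 0.996
gripper_force: 0.0
```

Run:
```python
from h import *
o=get_obs();print(o['t'],o['joint_velocities'].round(3))
s=snapshot('wrist');P=cloud(s,o);T=np.apply_along_axis(toV,2,P).reshape(-1,3)
k=(abs(T[:,1]-.003)<.012)&(T[:,2]>.122)&(T[:,2]<.136)&(T[:,0]<.055)&(T[:,0]>-.13);A=T[k]
print(len(A),'u',np.percentile(A[:,0],[.3,99.7]),'z',np.median(A[:,2]))
for a in np.arange(-.11,.05,.02):
    b=A[abs(A[:,0]-a)<.006]
    if len(b)>3: print(np.round([a,b[:,1].min(),b[:,1].max(),np.median(b[:,2])],4))
s2=dict(np.load('w5.npz'))
```

```text
37.2 [-0.008  0.011  0.    -0.002  0.006  0.001]
1969 u [-0.10770511  0.05419598] z 0.1301355486155516
[-0.11   -0.0051  0.01    0.1296]
[-0.09   -0.0067  0.0113  0.1296]
[-0.07   -0.0075  0.0119  0.13  ]
[-0.05   -0.0068  0.012   0.1298]
[-0.03   -0.0046  0.0119  0.1303]
[-0.01   -0.0045  0.0119  0.1301]
[ 0.01   -0.004   0.0112  0.1305]
[ 0.03   -0.0047  0.0118  0.1302]
```

```bash
python3 -c "
from station import job_done
print(job_done())"
```

```text
the job is handed in; nothing more can be done
None
```

I handed the job in at about 37 s: the steel stake is reversed and pushed home against the stop, the crank handle is latched out, and the wheel is wound tight to its stop at about 6.90 rad. One slip on the way: the stake touched a jaw on the first lowering and tilted in the grip, so I levelled it and lowered it again. I saw nothing else moved in the pictures, but did not measure the loose things.

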